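Level the pouring plate for culture dishes

ROBOT

A 6-joint arm with a two-finger parallel gripper is mounted at the origin on the work surface. World frame = base frame: x ahead of the robot, y to its left, z up, the work surface at z = 0. Lengths are in m, angles in rad, forces in N, time in s.
With the tool pointing down it reaches from about 0.3 to 0.95 m from the base axis. Payload 3.1 kg.
Tool frame: the origin (TCP) lies midway between the tips of the shut fingers; the grasp point (between the pads) lies arm.grasp_offset behind it (arm.grasp_offset is the distance from the TCP to the grasp point, in m); y points along the fingers, x is the direction in which the jaws open and shut, and the axes are right-handed (so a half turn about y gives the same grasp; the last joint's range is limited). The gripper opens to 85 mm and grips with 20 to 120 N. Pads are 22 mm wide; open, the fingers measure 114 mm over their backs; the gripper's body (76 mm by 85 mm) begins 54 mm behind the grasp point. The pads swing forward as they close: fully open they stand 13 mm farther back than shut.
Start: joints at [-1.388, 0.308, 1.634, -0, 1.2, -0.07], TCP at [0.156, -0.605, 0.231] pointing down, gripper open.
Joint ranges: [-3.06, 3.06], [-0.79, 1.96], [0.05, 2.63], [-1.19, 4.34], [0.05, 2.64], [-2.94, 2.94]. Speed limits (rad/s): [2.79, 2.79, 3.14, 3.14, 3.14, 3.14].

INTERFACE

Orientations are given as a rotation vector (axis times angle).
In Python, from workcell import arm gives the robot as it stands.
- The arm moves only by the tool jog_arm, never from a script. Its argument "motion" is a list of rows, each a list of 3 entries, a list of its own where there are three numbers: the shift along the world's x, y, z each as a share of 1 m, from -1 to 1, then the turn, a rotation vector about the world's x, y, z each as a share of 90 degrees, from -1 to 1, then the opening, from 0 (shut) to 1 (fully open). A call has 1 to 10 rows; each row is the pose to reach, as a shift and turn from the pose measured when the call began; what a row does not reach only later rows make up. A row lasts 1/10 s, in which the tool goes at most 50 mm and 8.59 degrees, less where a joint would pass 70% of its speed; a pose out of reach is approached as far as the arm can. A call with a number of a shift or a turn outside -1 to 1 is refused whole. A call with a gripper value outside its range is refused whole. The fingers move at their own pace and stop on an object; the grip force is fixed at half the most. Time passes only in rows, so rows that repeat a pose let the fingers close. It gives the time, the measured TCP pose, the force and the opening at its end, in the units of the state.
- arm.read_state(): the state, without advancing time (a new reading comes with each control period).
- arm.grab_frame(name): name is "scene" or "side" or "wrist"; returns a dict with "frame" (420x560x3 uint8, red, green, blue), "intrinsics" (3x3 intrinsics, pixels), "dist" ([k1, k2, p1, p2, k3] as OpenCV has them; the pictures are not rectified), "extrinsics" (4x4, takes a point from world to camera coordinates). Camera axes: x right, y down, z forward; pixel columns grow to the right and rows downward; lengths in m; the calibration is good to about 2 mm. A picture is of the moment at which its call begins. There is no depth.
- arm.job_done(): hands the job in, once; it reports no verdict.
Trained networks look in the newest picture that a camera, given by its name, has taken for a name from the list of things; names that differ only in an ending like _2 or _b are one class to them, and where a whole thing is asked for, a point or a joint stands for the part that bears it (a point fixed in the world has none). Each returns a list of dicts, best first, with "conf" (0 to 1); they miss things now and then, are a little off and sometimes report something else, mostly with a low value. They report only what shows in the picture. A call takes as long as a camera call. They do not tell look-alikes from the thing itself.
- arm.search_frame(name, camera): "bbox" ([left, top, right, bottom] in pixels, round what is visible of it).
- arm.silhouettes(name, camera): "region" (420x560 bool, what is visible of it) and "bbox" ([left, top, right, bottom] in pixels, round what is visible of it).
The state is a dict: "time": time; "joints": joint angles; "joint_velocities": joint speeds; "joint_torque": joint torques, N m; "position": TCP position; "tcp_rot": TCP orientation; "wrist_force": force on the tool from outside, world axes, zero at the start; "torque": the same for the moment, N m; "finger_gap": finger opening in m.
Only numpy, scipy, OpenCV 4.12 (cv2) and the standard library are available. Lean on these libraries where they do the work, as an engineer would, in place of code of your own. Each camera call takes 0.05 s, during which the arm holds its last target.

TASK

Level the aluminium plate on its stand with the loose spirit level, one direction at a time. Gently lay the level on the middle of the plate crosswise (left to right as the robot sees it) and, with it lying there, turn the right-hand wing screw until the bubble is centred between its two lines; then pick the level up, lay it gently on the middle again a quarter turn round, pointing away from the robot, and turn the near wing screw until the bubble is centred again. Leave the level lying there, with the plate level both ways, and leave the dishes, canister and tube rack where they are.

Things in the scene. Friction and masses are not known exactly. Their poses are not given: they have to be found in the camera images.
- plate: square aluminium plate, 170 x 170 x 10 mm, about 60 mm above the bench, on a fixed foot (at x +70, y +70 mm) and two wing screws: the right-hand one at x +70, y -105 mm, the near one at x -105, y +70 mm, on ears of the plate. Origin: centre of its underside; top face at z +10 mm. x away from the robot, y to its left, z up; turned up to 0.3 rad from square, tilted up to 0.03 rad each way.
- level: loose spirit level, 0.27 kg: aluminium bar 150 mm long, 26 wide, 28 high, with grey end blocks and a greenish vial along its top (to 42 mm). Origin: centre of its underside; x along the bar, z up; symmetric end for end. It starts upright on its base on the bench, left or right of the stand. Grip it across the 26 mm width at its middle, below 28 mm.
- bubble (a joint): position of the white bubble (20 mm long) in the level's vial, in m along the level's x axis: 0 = centred between the two black lines (26 mm apart), positive towards the level's +x end. The bubble goes to the higher end, 5 mm for every 0.01 rad of tilt, and settles in about 1 s.
- screw_right_grip (a point): right-hand wing screw: upright steel bar 64 mm long, 12 mm thick, 7 to 47 mm above the plate's top face, on a collar 30 mm across. Point: on the screw's axis, 30 mm above that face; x along the bar, y across it (pinch so), z up. Turns stiffly (0.15 N m), stays as left. Clockwise from above raises the plate here, by 0.02 rad of tilt per rad. Tilts it along the plate's y only; starts 0.6 to 1.45 rad too low.
- screw_near_grip (a point): near (robot-side, left) wing screw: upright steel bar 64 mm long, 12 mm thick, 7 to 47 mm above the plate's top face, on a collar 30 mm across. Point: on the screw's axis, 30 mm above that face; x along the bar, y across it (pinch so), z up. Turns stiffly (0.15 N m), stays as left. Clockwise from above raises the plate here, by 0.02 rad of tilt per rad. Tilts it along the plate's x only; starts 0.6 to 1.45 rad too high.
- dish_stack: bystander: stack of five closed culture dishes, 92 mm across, 78 mm high, on the bench on the other side of the stand from the level. Origin: centre of its underside.
- canister: bystander: steel canister with a lid, 122 mm across, 152 mm high, beyond the stand on the left. Origin: centre of its underside.
- tube_rack: bystander: wire rack of capped tubes, 60 x 200 mm, 110 mm high, beyond the stand on the right. Origin: centre of its underside; long along its y.
There are look-alikes about, which are no part of the job. Of the things like the level, leave any that is red; of the rest the smaller one is meant.

How it is judged:
By the outcome, as a careful person would: the job done as asked, in the order asked, and still so for the second after the job is handed in, with the robot touching nothing.
It also fails if it takes over 72 s, if anything falls off the work surface, if the arm or the gripper's body presses on something with over 40 N, if the wrist force passes 120 N, or if a joint passes its speed limit or range.

## Working session

There is one attempt and no reset: what is moved stays moved. The work goes in short steps, Python scripts to look and compute and a tool call to move; the robot and the scene stay as the last step left them, time stands still between calls to the robot, and variables do not carry over. Pictures are saved under pics/ and viewed, and the job is handed in when it is done.

Besides the shell and the picture viewer there is one more tool, called after ">>>" as name(argument=value, ...), one argument or row to a line, values as JSON. jog_arm: Moves the arm, as the interface text tells. Shift numbers are shares of 1 m and turn numbers shares of 90 degrees, none past 1 either way. Its arguments: {"type":"object","properties":{"motion":{"type":"array"}},"required":["motion"]}

```bash
ls; mkdir -p pics; python3 - <<'E'
from workcell import arm
import cv2
for n in ["scene","side","wrist"]:
    f=arm.grab_frame(n); cv2.imwrite(f"pics/a_{n}.png",f["frame"][:,:,::-1])
    print(n,f["intrinsics"].round(1).tolist(),f["dist"],f["extrinsics"].round(3).tolist())
print(arm.grasp_offset); print(arm.read_state())
E
```

```text
pics
scene [[396.5, 0.0, 280.2], [0.0, 396.5, 206.4], [0.0, 0.0, 1.0]] [-0.09495037  0.          0.          0.          0.        ] [[0.674, 0.738, 0.012, -0.286], [0.636, -0.573, -0.516, -0.316], [-0.374, 0.356, -0.856, 1.173], [0.0, 0.0, 0.0, 1.0]]
side [[433.5, 0.0, 273.1], [0.0, 433.5, 213.0], [0.0, 0.0, 1.0]] [0.04319717 0.         0.         0.         0.        ] [[-0.89, -0.456, 0.001, 0.409], [-0.289, 0.562, -0.775, 0.258], [0.353, -0.69, -0.632, 0.933], [0.0, 0.0, 0.0, 1.0]]
wrist [[333.5, 0.0, 281.6], [0.0, 333.5, 206.9], [0.0, 0.0, 1.0]] [-0.00378234  0.          0.          0.          0.        ] [[0.249, -0.968, -0.002, -0.624], [-0.922, -0.238, 0.305, -0.04], [-0.296, -0.075, -0.952, 0.38], [0.0, 0.0, 0.0, 1.0]]
0.0187
{'time': 0.15, 'joints': array([-1.38768316e+00,  3.08814787e-01,  1.63488577e+00, -2.51664458e-05,
        1.19974094e+00, -6.96716035e-02]), 'joint_velocities': array([-0.00066046, -0.00262534, -0.00371613,  0.00084308, -0.00027264,
       -0.00097455]), 'joint_torque': array([-4.40728572e-04, -4.15802729e+01, -2.77146971e+01, -1.06843672e-04,
        6.04420871e-03,  1.27041085e-05]), 'position': array([ 0.15617713, -0.60449553,  0.23030881]), 'tcp_rot': array([-1.31698544,  1.02195903, -1.01963353]), 'wrist_force': array([-0.04045468, -0.50768729,  0.37108252]), 'torque': array([-0.01149787, -0.02002558,  0.00539627]), 'finger_gap': 0.08568866284985781}
```

View pics/a_scene.png

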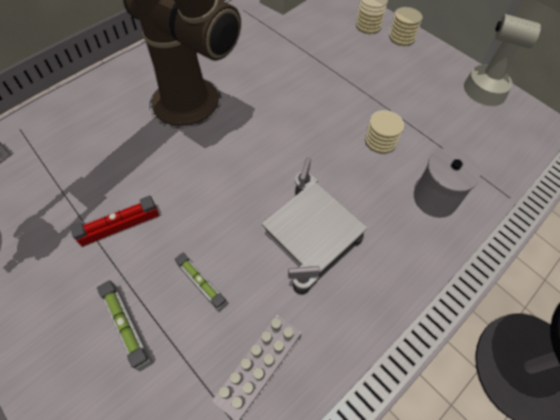

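View pics/a_side.png

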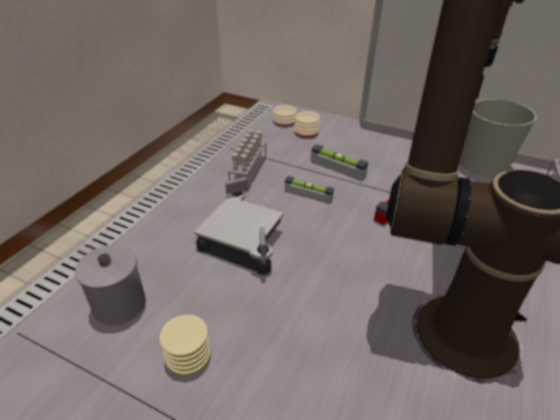

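View pics/a_wrist.png

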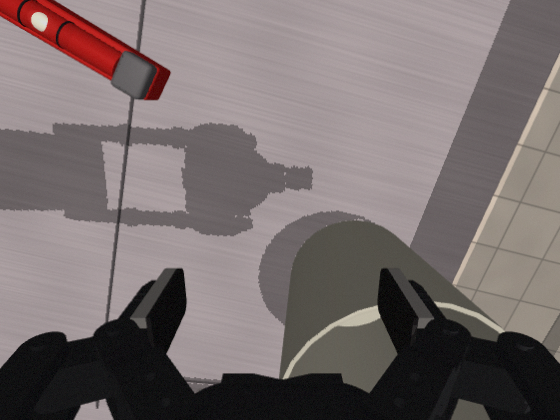

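```bash
cat > h.py <<'E'
import numpy as np, cv2
from scipy.spatial.transform import Rotation as R
from workcell import arm
def proj(f,P):
    P=np.atleast_2d(np.asarray(P,float)); E=f["extrinsics"]
    rv=cv2.Rodrigues(np.ascontiguousarray(E[:3,:3]))[0]
    return cv2.projectPoints(P.reshape(-1,1,3),rv,E[:3,3].copy(),f["intrinsics"],np.asarray(f["dist"],float))[0].reshape(-1,2)
def pix(f,uv,z):
    uv=np.atleast_2d(np.asarray(uv,float))
    n=cv2.undistortPoints(uv.reshape(-1,1,2),f["intrinsics"],np.asarray(f["dist"],float)).reshape(-1,2)
    E=f["extrinsics"];Rm=E[:3,:3];c=-Rm.T@E[:3,3]
    d=np.c_[n,np.ones(len(n))]@Rm
    return c+d*((z-c[2])/d[:,2])[:,None]
def crop(f,b,k,name):
    x0,y0,x1,y1=b; im=f["frame"][y0:y1,x0:x1,::-1]
    cv2.imwrite(name,cv2.resize(im,None,fx=k,fy=k,interpolation=cv2.INTER_CUBIC))
E
python3 - <<'E'
from h import *
f=arm.grab_frame("scene"); g=arm.grab_frame("side")
crop(f,(160,140,380,310),3.5,"pics/b1.png"); crop(g,(180,160,350,290),4.5,"pics/b2.png")
for n in ["level","plate","screw_right_grip","screw_near_grip"]:
  for c in ["scene","side"]:
    for d in arm.silhouettes(n,c): print(n,c,d["conf"],d["bbox"],d["region"].sum())
E
```

```text
level scene 0.94 [97.9, 280.1, 150.7, 369.4] 1920
level scene 0.9 [177.0, 252.1, 224.9, 312.1] 905
level scene 0.71 [70.5, 196.4, 158.5, 245.6] 1849
level side 0.88 [311.8, 144.6, 367.1, 176.8] 1009
level side 0.65 [282.1, 172.8, 333.9, 205.8] 759
level side 0.59 [373.6, 202.3, 387.1, 223.6] 263
plate scene 0.94 [261.1, 155.5, 363.3, 288.2] 5389
plate side 0.79 [196.2, 193.0, 284.0, 265.1] 3326
screw_right_grip scene 0.97 [286.9, 263.2, 320.7, 285.8] 415
screw_right_grip side 0.65 [228.0, 174.3, 247.1, 199.0] 332
screw_near_grip scene 0.58 [298.7, 162.0, 311.8, 186.8] 202
screw_near_grip side 0.54 [256.6, 226.7, 270.0, 257.1] 198
```

View pics/b1.png

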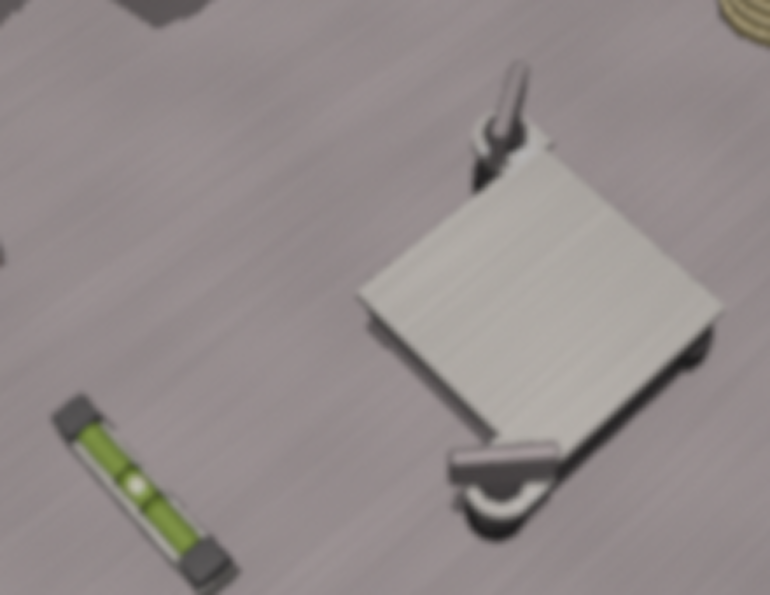

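View pics/b2.png

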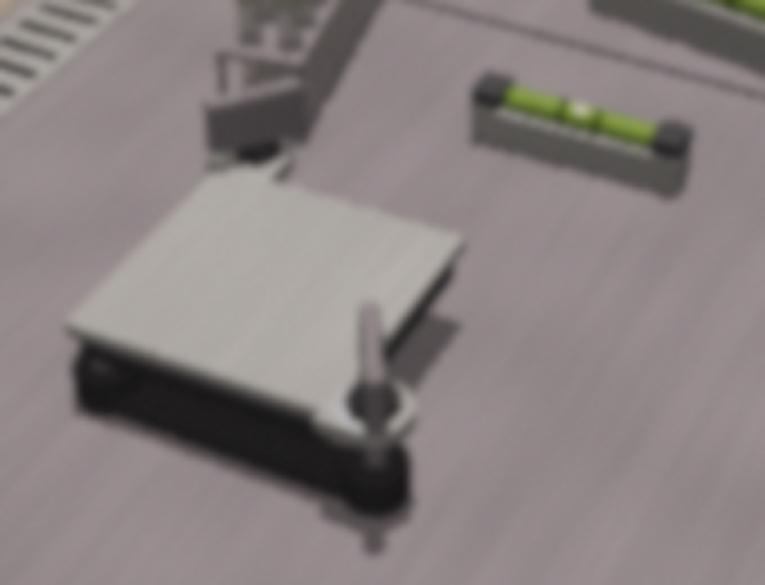

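```bash
python3 - <<'E'
from h import *
f=arm.grab_frame("scene"); g=arm.grab_frame("side")
def tri(a,b):
    un=lambda F,u: cv2.undistortPoints(np.array([[u]],float),F["intrinsics"],np.asarray(F["dist"],float)).reshape(2,1)
    X=cv2.triangulatePoints(f["extrinsics"][:3],g["extrinsics"][:3],un(f,a),un(g,b)).ravel();X=X[:3]/X[3]
    print(X.round(4), (proj(f,X)-a).round(1),(proj(g,X)-b).round(1)); return X
S=lambda u,v:(160+u/3.5,140+v/3.5); G=lambda u,v:(180+u/4.5,160+v/4.5)
print("level"); tri(S(135,487),G(580,110)); a=tri(S(77,416),G(672,138)); b=tri(S(208,563),G(492,88)); print(np.linalg.norm(a-b))
tri(S(77,416),G(492,88));
for uv in [S(135,487),S(77,416),S(208,563)]: print(pix(f,uv,.04))
print("plate"); 
L=tri(S(360,293),G(465,238)); Rr=tri(S(722,305),G(68,325)); print(np.linalg.norm(L-Rr), (L+Rr)/2)
n=tri(S(519,65),G(370,305)); tri(S(503,452),G(255,100))
d=Rr-L; print("yaw",np.arctan2(d[1],d[0])-np.pi/4)
print("bench objs")
E
```

```text
level
[ 0.4967 -0.3058  0.0359] [[-0.4 -0.1]] [[-0.3  0.1]]
[ 0.4321 -0.3052  0.0344] [[-0.8 -0.3]] [[-0.6  0.2]]
[ 0.5622 -0.3029  0.0342] [[-1.3 -0.4]] [[-0.9  0.2]]
0.13013889123750494
[ 0.5035 -0.2865  0.0855] [[21.7  7.9]] [[15.4 -6.2]]
[[ 0.4991171  -0.30588142  0.04      ]]
[[ 0.43663134 -0.30499176  0.04      ]]
[[ 0.5666941  -0.30213429  0.04      ]]
plate
[ 0.4949 -0.1224  0.0593] [[-1.3 -0.4]] [[-1.2  0.2]]
[0.6592 0.0461 0.0582] [[-0.7 -0.1]] [[-0.7 -0. ]]
0.23540819974495744 [ 0.57706704 -0.03813142  0.05874174]
[0.4721 0.0359 0.1391] [[-1.2 -0.3]] [[-1.3  0.2]]
[ 0.6468 -0.1423  0.0983] [[-0.6 -0.1]] [[-0.5  0. ]]
yaw 0.012727886653859155
bench objs
```

```bash
python3 - <<'E'
from h import *
s=arm.read_state(); T=R.from_rotvec(s["tcp_rot"]); print(T.as_matrix().round(3))
f=arm.grab_frame("wrist"); E=f["extrinsics"]; c=-E[:3,:3].T@E[:3,3]
print("cam in tool",(T.inv().apply(c-s["position"])).round(4), "cam axes in tool (rows)\n",(E[:3,:3]@T.as_matrix()).round(3))
x=T.as_matrix()[:,0]; print("jaw yaw deg",np.degrees(np.arctan2(x[1],x[0])))
print(s["joints"])
E
```

```text
[[ 0.25  -0.     0.968]
 [-0.968  0.     0.25 ]
 [-0.    -1.    -0.   ]]
cam in tool [-1.000e-04 -1.428e-01  7.770e-02] cam axes in tool (rows)
 [[ 1.    -0.001 -0.001]
 [-0.001 -0.305 -0.952]
 [ 0.     0.952 -0.305]]
jaw yaw deg -75.5135249014304
[-1.38769099e+00  3.08080182e-01  1.63382849e+00 -1.45725911e-05
  1.19970534e+00 -6.97260678e-02]
```

>>> jog_arm(
  motion=[
    [[0.17,0.15,0.01],[0,0,-0.08],1],
    [[0.342,0.3,0.01],[0,0,-0.161],1],
    [[0.342,0.3,0.01],[0,0,-0.161],1],
    [[0.342,0.3,0.01],[0,0,-0.161],1],
    [[0.342,0.3,0.01],[0,0,-0.161],1],
    [[0.342,0.3,0.01],[0,0,-0.161],1],
    [[0.342,0.3,0.01],[0,0,-0.161],1],
    [[0.342,0.3,0.01],[0,0,-0.161],1],
    [[0.342,0.3,0.01],[0,0,-0.161],1],
    [[0.342,0.3,0.01],[0,0,-0.161],1],
  ],
)

```text
time: 1.8
position: [0.5022, -0.3012, 0.2418]
tcp_rot: [-1.209, 1.203, -1.206]
wrist_force: [-0.5, 0.1, 0.0]
finger_gap: 0.0854
```

```bash
python3 - <<'E'
from h import *
f=arm.grab_frame("wrist"); crop(f,(0,0,560,420),1.4,"pics/c1.png")
s=arm.read_state(); print(s["time"],s["position"],R.from_rotvec(s["tcp_rot"]).as_matrix().round(3),s["joints"])
for d in arm.silhouettes("level","wrist"): print(d["conf"],d["bbox"])
E
```

```text
1.85 [ 0.50087139 -0.3025181   0.24156996] [[ 0.005  0.001  1.   ]
 [-1.     0.     0.005]
 [-0.    -1.     0.001]] [-6.18194911e-01  2.22004483e-01  1.72107991e+00  8.72293215e-04
  1.19757409e+00  9.47199543e-01]
0.93 [398.9, 115.3, 502.0, 296.5]
0.76 [269.3, 107.8, 298.2, 248.4]
0.63 [256.4, 328.9, 393.7, 393.2]
```

View pics/c1.png

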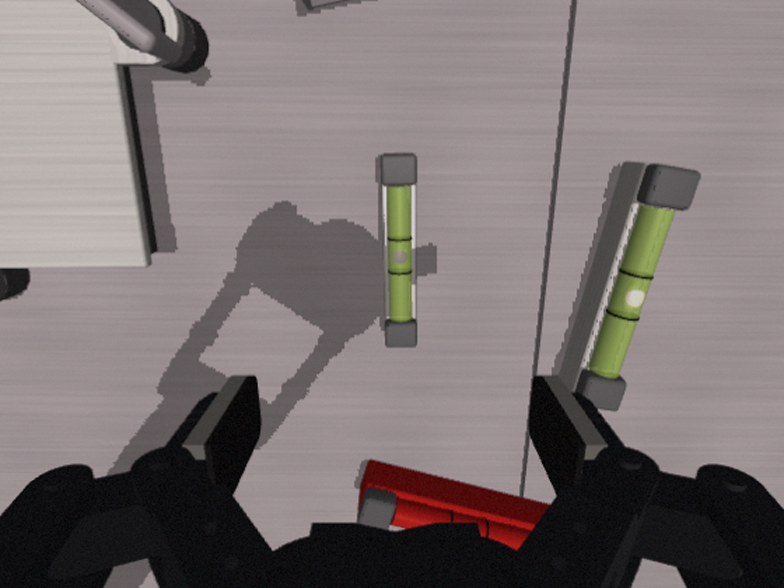

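```bash
python3 - <<'E'
from h import *
f=arm.grab_frame("wrist")
for z in (.036,.042):
  a,b=pix(f,[(284.8,110),(286.6,247.9)],z); print(a,b,(a+b)/2,np.linalg.norm(a-b),np.degrees(np.arctan2(*(a-b)[[1,0]])))
  print(pix(f,[(400/1.4,257/1.4)],z), pix(f,[(388/1.4,240/1.4),(411/1.4,240/1.4),(388/1.4,272/1.4),(411/1.4,272/1.4)],z))
E
```

```text
[ 0.56745638 -0.30723455  0.036     ] [ 0.41625408 -0.31013531  0.036     ] [ 0.49185523 -0.30868493  0.036     ] 0.15123011870047667 1.0990633373902896
[[ 0.49165274 -0.30863868  0.036     ]] [[ 0.50485243 -0.29946689  0.036     ]
 [ 0.50489529 -0.31688366  0.036     ]
 [ 0.47971171 -0.29943177  0.036     ]
 [ 0.479754   -0.31722589  0.036     ]]
[ 0.56761961 -0.3071723   0.042     ] [ 0.41902347 -0.31002306  0.042     ] [ 0.49332154 -0.30859768  0.042     ] 0.14862348287062682 1.0990633373902798
[[ 0.49312254 -0.30855223  0.042     ]] [[ 0.50609472 -0.29953852  0.042     ]
 [ 0.50613685 -0.31665509  0.042     ]
 [ 0.48138733 -0.29950401  0.042     ]
 [ 0.48142889 -0.31699142  0.042     ]]
```

>>> jog_arm(
  motion=[
    [[-0.0085,-0.006,-0.05],[0,0,0.009],0.8],
    [[-0.0085,-0.006,-0.1],[0,0,0.009],0.8],
    [[-0.0085,-0.006,-0.15],[0,0,0.009],0.8],
    [[-0.0085,-0.006,-0.19],[0,0,0.009],0.8],
    [[-0.0085,-0.006,-0.215],[0,0,0.009],0.8],
    [[-0.0085,-0.006,-0.23],[0,0,0.009],0.8],
    [[-0.0085,-0.006,-0.236],[0,0,0.009],0.8],
    [[-0.0085,-0.006,-0.2365],[0,0,0.009],0.8],
  ],
)

```text
time: 2.75
position: [0.4894, -0.312, 0.0048]
tcp_rot: [-1.217, 1.199, -1.199]
wrist_force: [0.5, -0.3, -0.9]
finger_gap: 0.0683
```

```bash
python3 - <<'E'
from h import *
f=arm.grab_frame("wrist"); crop(f,(0,0,560,420),1.4,"pics/c2.png")
s=arm.read_state(); print(s["time"],s["position"],s["wrist_force"])
E
```

```text
2.8 [ 0.49017942 -0.31219296  0.00565736] [ 1.23336504 -0.31905766 -0.01556969]
```

View pics/c2.png

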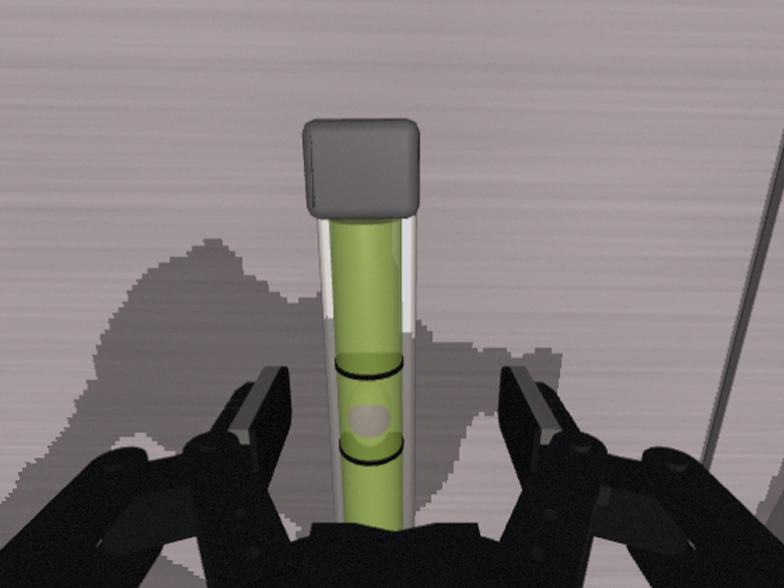

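```bash
python3 - <<'E'
from h import *
f=arm.grab_frame("wrist")
ps=[arm.read_state()["position"] for _ in range(3)]; s=arm.read_state(); print(ps,s["time"])
T=R.from_rotvec(s["tcp_rot"])
print("bubble",pix(f,[(369/1.4,420/1.4)],.038), pix(f,[(369/1.4,365/1.4),(371/1.4,450/1.4)],.038),pix(f,[(361/1.4,120/1.4),(305/1.4,125/1.4),(418/1.4,125/1.4)],.04))
E
```

```text
[array([ 0.49072585, -0.31231148,  0.00625553]), array([ 0.49072585, -0.31231148,  0.00625553]), array([ 0.49072585, -0.31231148,  0.00625553])] 2.85
bubble [[ 0.49500679 -0.30514786  0.038     ]] [[ 0.51162656 -0.30518965  0.038     ]
 [ 0.48535025 -0.30568161  0.038     ]] [[ 0.57192156 -0.30368335  0.04      ]
 [ 0.57071981 -0.29139704  0.04      ]
 [ 0.57106479 -0.31617814  0.04      ]]
```

>>> jog_arm(
  motion=[
    [[0.005,0.007,-0.001],[0,0,0.003],0.8],
    [[0.005,0.007,-0.001],[0,0,0.003],0.8],
    [[0.005,0.007,-0.001],[0,0,0.003],0.4],
  ],
)

```text
time: 3.15
position: [0.4967, -0.3053, 0.0063]
tcp_rot: [-1.219, 1.19, -1.198]
wrist_force: [0.0, 0.4, -0.6]
finger_gap: 0.0557
```

```bash
python3 - <<'E'
from h import *
f=arm.grab_frame("wrist"); crop(f,(0,0,560,420),1.4,"pics/c3.png")
s=arm.read_state(); print(s["time"],s["position"],s["wrist_force"],s["finger_gap"])
E
```

```text
3.2 [ 0.49637222 -0.30528365  0.00600533] [-0.20336739  0.59160712 -0.15915848] 0.04752811568259451
```

View pics/c3.png

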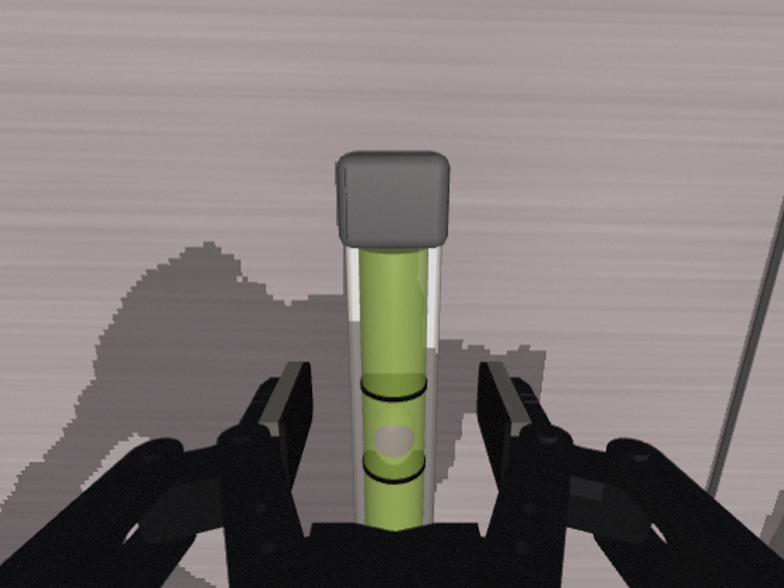

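>>> jog_arm(
  motion=[
    [[0,0,-0.001],[0,0,0],0],
    [[0,0,-0.001],[0,0,0],0],
    [[0,0,-0.001],[0,0,0],0],
    [[0,0,-0.001],[0,0,0],0],
    [[0,0,-0.001],[0,0,0],0],
    [[0,0,0.02],[0,0,0],0],
    [[0,0,0.06],[0,0,0],0],
    [[0,0,0.1],[0,0,0],0],
    [[0,0,0.14],[0,0,0],0],
  ],
)

```text
time: 4.1
position: [0.4948, -0.3045, 0.1455]
tcp_rot: [-1.22, 1.194, -1.195]
wrist_force: [0.3, 0.3, -3.5]
finger_gap: 0.0247
```

```bash
python3 - <<'E'
from h import *
f=arm.grab_frame("wrist"); crop(f,(0,0,560,420),1.4,"pics/c4.png")
s=arm.read_state(); print(s["time"],s["position"],s["wrist_force"],s["finger_gap"])
E
```

```text
4.15 [ 0.49930655 -0.30762363  0.15366233] [ 2.79098802 -1.24091307  1.73298902] 0.02482693684157966
```

View pics/c4.png

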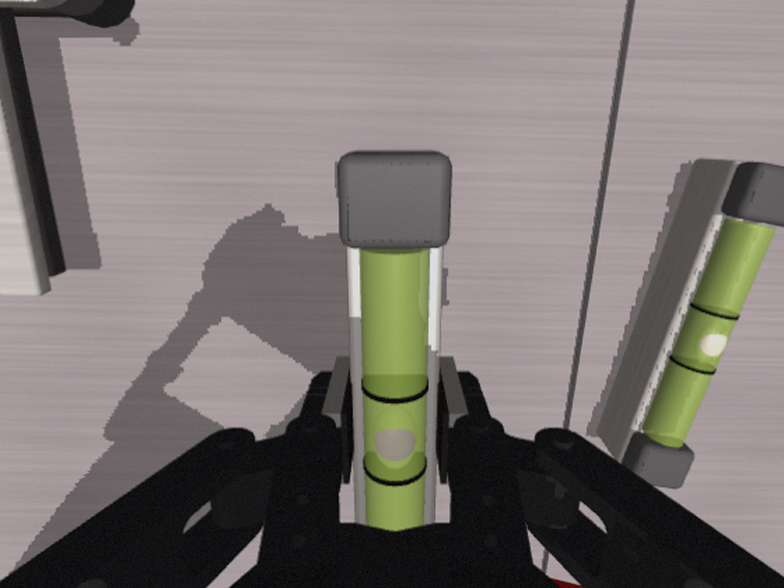

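>>> jog_arm(
  motion=[
    [[0,0.0,0.05],[0,0,0.1],0],
    [[0.02,0.05,0.09],[0,0,0.19],0],
    [[0.03,0.1,0.12],[0,0,0.28],0],
    [[0.04,0.14,0.12],[0,0,0.38],0],
    [[0.06,0.18,0.12],[0,0,0.47],0],
    [[0.07,0.22,0.12],[0,0,0.57],0],
    [[0.08,0.25,0.12],[0,0,0.66],0],
    [[0.08,0.27,0.12],[0,0,0.76],0],
    [[0.08,0.27,0.12],[0,0,0.85],0],
    [[0.08,0.27,0.12],[0,0,0.95],0],
  ],
)

```text
time: 5.15
position: [0.5782, -0.0365, 0.2715]
tcp_rot: [-1.561, 0.04, -0.049]
wrist_force: [-0.8, -0.2, -3.0]
finger_gap: 0.025
```

>>> jog_arm(
  motion=[
    [[0,0,0],[0,0,0.04],0],
    [[0,0,0],[0,0,0.04],0],
  ],
)

```text
time: 5.35
position: [0.5769, -0.0363, 0.2693]
tcp_rot: [-1.561, -0.006, 0.003]
wrist_force: [-0.4, 0.6, -3.2]
finger_gap: 0.0245
```

```bash
python3 - <<'E'
from h import *
f=arm.grab_frame("wrist"); crop(f,(0,0,560,420),1.4,"pics/c5.png")
s=arm.read_state(); print(s["time"],s["position"],R.from_rotvec(s["tcp_rot"]).as_matrix().round(3),s["wrist_force"],s["finger_gap"])
E
```

```text
5.4 [ 0.57714161 -0.03648321  0.26968423] [[ 1.     0.002 -0.004]
 [ 0.004  0.01   1.   ]
 [ 0.003 -1.     0.01 ]] [ 3.59155251e-01 -9.38491334e-04 -2.36439377e+00] 0.024593682522465545
```

View pics/c5.png

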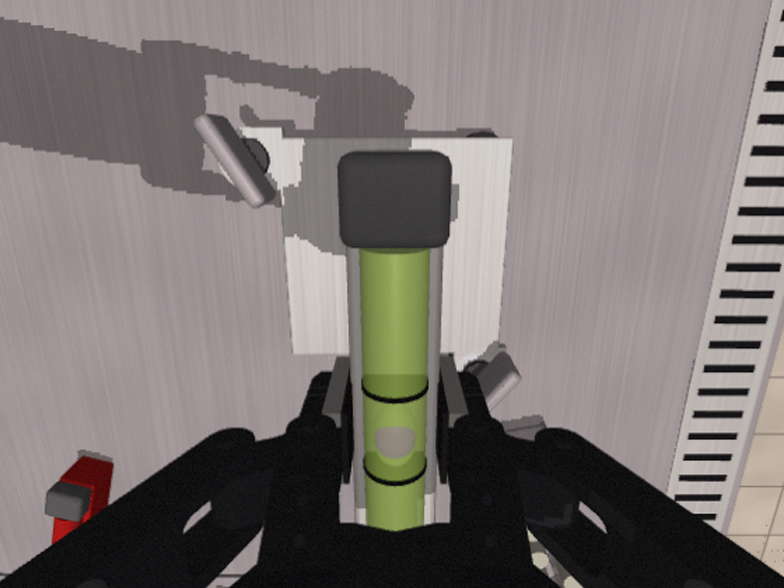

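```bash
python3 - <<'E'
from h import *
from scipy.optimize import least_squares
f=arm.grab_frame("wrist")
U=np.array([(283,137),(512,138),(292,354),(500,352)])/1.4
C=np.array([(-85,85),(85,85),(-85,-85),(85,-85)])/1000
for z in (.06,.065,.07):
  P=pix(f,U,z); print(z,P.mean(0),np.linalg.norm(P[1]-P[0]),np.linalg.norm(P[3]-P[2]),np.linalg.norm(P[2]-P[0]),np.linalg.norm(P[3]-P[1]))
def model(p,C):
  Rm=R.from_euler("ZYX",[p[3],p[5],p[4]]).as_matrix()
  return np.c_[C,np.full(len(C),.010)]@Rm.T+p[:3]
r=least_squares(lambda p:np.r_[(proj(f,model(p,C))-U).ravel(),(p[4:]-[.02,.02])/.01,(p[2]-.058)/.004],[.577,-.038,.058,0,.02,.02])
print(r.x.round(4),(proj(f,model(r.x,C))-U).round(1).tolist())
# bar ends
p=r.x
for n,ends in (("near",[(204,122),(262,200)]),("right",[(508,366),(480,400)])):
  P=pix(f,np.array(ends)/1.4,p[2]+.01+.047); d=P[1]-P[0]; print(n,P,P.mean(0),np.linalg.norm(d),np.degrees(np.arctan2(d[1],d[0])))
q=np.array([[.07,-.105],[-.105,.07]]);print(model(p,q))
E
```

```text
0.06 [ 0.57913878 -0.03937906  0.06      ] 0.1648579763421063 0.17206625325655786 0.1707450445073266 0.16841568247339178
0.065 [ 0.57909495 -0.03825195  0.065     ] 0.16252434665133966 0.1696305875624381 0.1683280810442625 0.16603169204883958
0.07 [ 0.57905113 -0.03712485  0.07      ] 0.16019071696057302 0.16719492186831836 0.1659111175811983 0.1636477016242874
[ 5.794e-01 -3.970e-02  4.880e-02 -4.000e-04  6.100e-03  2.210e-02] [[-2.4, 0.1], [2.3, 0.2], [1.4, -0.3], [-1.1, 0.1]]
near [[0.45872797 0.05345057 0.10583614]
 [0.49090565 0.00571573 0.10583614]] [0.47481681 0.02958315 0.10583614] 0.05756751569002943 -56.01639949609143
right [[ 0.66006915 -0.11293322  0.10583614]
 [ 0.64133215 -0.1409032   0.10583614]] [ 0.65070065 -0.12691821  0.10583614] 0.03366592786099133 -123.81800170082855
[[ 0.6495648  -0.14480029  0.05665163]
 [ 0.47469296  0.0302585   0.06157708]]
```

>>> jog_arm(
  motion=[
    [[0.002,-0.002,-0.04],[0.005,0,0],0],
    [[0.002,-0.002,-0.08],[0.005,0,0],0],
    [[0.002,-0.002,-0.12],[0.005,0,0],0],
    [[0.002,-0.002,-0.15],[0.005,0,0],0],
    [[0.002,-0.002,-0.175],[0.005,0,0],0],
    [[0.002,-0.002,-0.183],[0.005,0,0],0],
    [[0.002,-0.002,-0.186],[0.005,0,0],0],
    [[0.002,-0.002,-0.186],[0.005,0,0],0],
  ],
)

```text
time: 6.25
position: [0.5803, -0.0388, 0.0848]
tcp_rot: [-1.554, -0.007, -0.001]
wrist_force: [-0.2, 1.0, -2.3]
finger_gap: 0.0248
```

```bash
python3 - <<'E'
from h import *
f=arm.grab_frame("scene"); g=arm.grab_frame("side")
a=cv2.resize(f["frame"][130:310,220:400,::-1],None,fx=2.2,fy=2.2); b=cv2.resize(g["frame"][130:310,160:340,::-1],None,fx=2.2,fy=2.2)
cv2.imwrite("pics/c6.png",np.hstack([a,b]))
s=arm.read_state(); print(s["time"],s["position"],R.from_rotvec(s["tcp_rot"]).as_matrix().round(3),s["wrist_force"],s["finger_gap"])
E
```

```text
6.35 [ 0.58106546 -0.03887536  0.08591892] [[ 1.     0.007 -0.004]
 [ 0.004  0.017  1.   ]
 [ 0.007 -1.     0.017]] [ 0.80061921 -0.36972874 -2.34376212] 0.024878692287138342
```

View pics/c6.png

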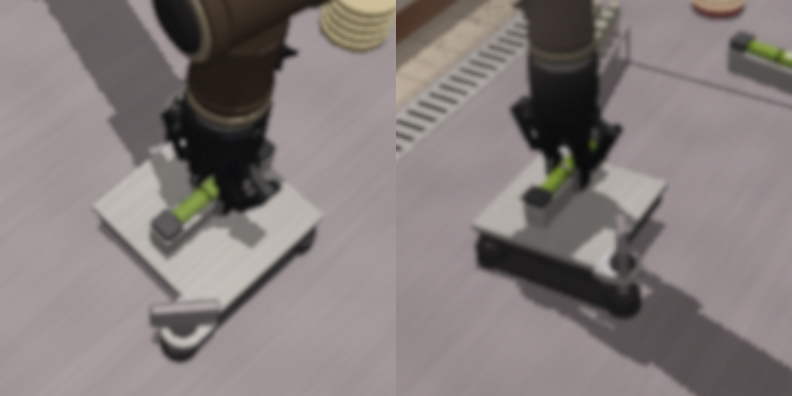

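>>> jog_arm(
  motion=[
    [[-0.001,0,-0.004],[0,0,0],0],
    [[-0.001,0,-0.006],[0,0,0],0],
    [[-0.001,0,-0.008],[0,0,0],0],
  ],
)

```text
time: 6.65
position: [0.5804, -0.0389, 0.0784]
tcp_rot: [-1.554, -0.009, -0.003]
wrist_force: [-0.1, -0.3, -2.4]
finger_gap: 0.0247
```

>>> jog_arm(
  motion=[
    [[0,0,-0.0015],[0,0,0],0],
    [[0,0,-0.003],[0,0,0],0],
  ],
)

```text
time: 6.85
position: [0.5804, -0.0389, 0.0753]
tcp_rot: [-1.554, -0.009, -0.003]
wrist_force: [-0.2, 0.3, -2.7]
finger_gap: 0.0248
```

>>> jog_arm(
  motion=[
    [[0,0,-0.0015],[0,0,0],0],
    [[0,0,-0.0025],[0,0,0],0],
  ],
)

```text
time: 7.05
position: [0.5803, -0.0389, 0.0726]
tcp_rot: [-1.554, -0.009, -0.003]
wrist_force: [0.1, 0.6, -1.8]
finger_gap: 0.0251
```

>>> jog_arm(
  motion=[
    [[0,0,-0.0015],[0,0,0],0],
    [[0,0,-0.0015],[0,0,0],0],
  ],
)

```text
time: 7.25
position: [0.58, -0.0388, 0.0707]
tcp_rot: [-1.554, -0.009, -0.002]
wrist_force: [0.6, 0.8, -3.0]
finger_gap: 0.0248
```

>>> jog_arm(
  motion=[
    [[0,0,-0.0015],[0,0,0],0],
    [[0,0,-0.0015],[0,0,0],0],
  ],
)

```text
time: 7.45
position: [0.5798, -0.0388, 0.069]
tcp_rot: [-1.554, -0.008, -0.002]
wrist_force: [0.1, 0.6, -2.9]
finger_gap: 0.0249
```

>>> jog_arm(
  motion=[
    [[0,0,-0.001],[0,0,0],0],
    [[0,0,-0.0015],[0,0,0],0],
  ],
)

```text
time: 7.65
position: [0.5801, -0.0388, 0.0682]
tcp_rot: [-1.554, -0.008, -0.002]
wrist_force: [-1.1, 0.1, 4.3]
finger_gap: 0.0246
```

>>> jog_arm(
  motion=[
    [[0,0,-0.001],[0,0,0],0],
    [[0,0,-0.001],[0,0,0],0],
  ],
)

```text
time: 7.85
position: [0.58, -0.0388, 0.0681]
tcp_rot: [-1.554, -0.008, -0.002]
wrist_force: [-2.7, -0.1, 4.8]
finger_gap: 0.0252
```

>>> jog_arm(
  motion=[
    [[0,0,-0.001],[0,0,0],0],
    [[0,0,-0.001],[0,0,0],0],
  ],
)

```text
time: 8.05
position: [0.58, -0.0388, 0.0681]
tcp_rot: [-1.554, -0.008, -0.001]
wrist_force: [-2.9, 0.0, 5.1]
finger_gap: 0.0249
```

>>> jog_arm(
  motion=[
    [[0,0,0],[0,0,0],0.35],
    [[0,0,0],[0,0,0],0.6],
    [[0,0,0],[0,0,0],0.6],
    [[0,0,0],[0,0,0],0.6],
    [[0,0,0.02],[0,0,0],0.6],
    [[0,0,0.05],[0,0,0],0.6],
    [[0,0,0.09],[0,0,0],0.6],
    [[0,-0.0,0.13],[0,0,0],0.6],
    [[0,-0.0,0.13],[-0.01,0,0],0.6],
  ],
)

```text
time: 8.95
position: [0.5851, -0.0399, 0.2053]
tcp_rot: [-1.572, -0.018, -0.012]
wrist_force: [0.9, 0.2, -0.5]
finger_gap: 0.0512
```

```bash
python3 - <<'E'
from h import *
f=arm.grab_frame("wrist"); crop(f,(0,0,560,420),1.4,"pics/c7.png")
s=arm.read_state(); print(s["time"],s["position"],R.from_rotvec(s["tcp_rot"]).as_matrix().round(3),s["wrist_force"],s["finger_gap"])
E
```

```text
9.0 [ 0.58302448 -0.03909756  0.20223285] [[ 1.     0.014 -0.004]
 [ 0.004 -0.001  1.   ]
 [ 0.014 -1.    -0.001]] [0.31748133 0.17679282 0.32957738] 0.05156014262337192
```

View pics/c7.png

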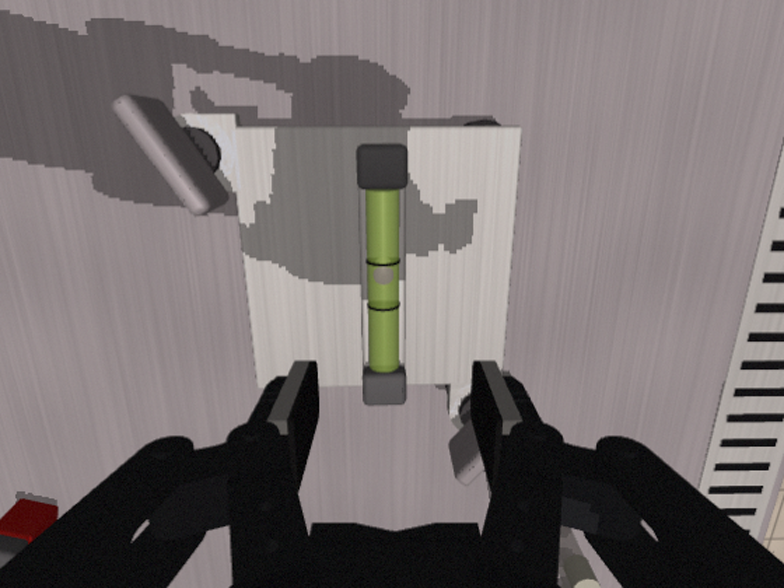

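>>> jog_arm(
  motion=[
    [[0.02,-0.05,0],[0,0.009,0],0.6],
    [[0.045,-0.1,0],[0,0.009,0],0.6],
    [[0.065,-0.14,0],[0,0.009,0],0.6],
    [[0.065,-0.15,0],[0,0.009,0],0.6],
    [[0.065,-0.15,0],[0,0.009,0],0.6],
  ],
)

```text
time: 9.5
position: [0.6472, -0.1912, 0.2]
tcp_rot: [-1.571, 0.002, 0.003]
wrist_force: [0.0, 0.7, 0.7]
finger_gap: 0.0512
```

```bash
python3 - <<'E'
from h import *
f=arm.grab_frame("wrist"); crop(f,(0,0,560,420),1.4,"pics/c8.png")
s=arm.read_state(); print(s["time"],s["position"],R.from_rotvec(s["tcp_rot"]).as_matrix().round(3),s["wrist_force"],s["finger_gap"])
for d in arm.silhouettes("screw_right_grip","wrist"): print(d["conf"],d["bbox"])
E
```

```text
9.55 [ 0.64671419 -0.18913557  0.20012889] [[ 1.    -0.003 -0.002]
 [ 0.002  0.002  1.   ]
 [-0.003 -1.     0.002]] [-0.71652237  0.2001682   0.37656021] 0.05124048590743178
0.62 [252.5, 104.3, 321.0, 185.2]
```

View pics/c8.png

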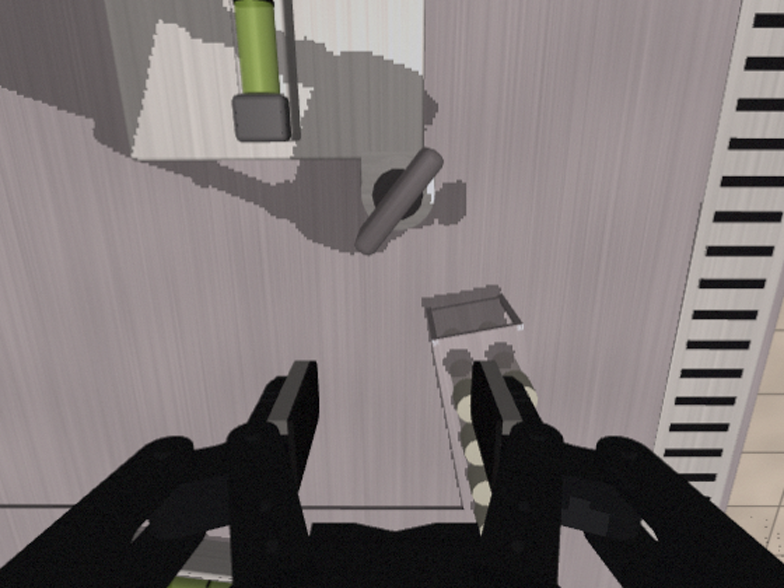

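```bash
python3 - <<'E'
from h import *
f=arm.grab_frame("wrist")
for z in (.1,.107):
  P=pix(f,np.array([(434,153),(362,250)])/1.4,z); d=P[0]-P[1]; print(P,P.mean(0),np.linalg.norm(d),np.degrees(np.arctan2(d[1],d[0])))
print("collar",pix(f,np.array([(397,195)])/1.4,.063))
print("plate corner",pix(f,np.array([(423,157),(133,159)])/1.4,.06))
print("rack",pix(f,np.array([(427,305),(497,290),(432,340),(521,326)])/1.4,.1))
E
```

```text
[[ 0.66545234 -0.11582596  0.1       ]
 [ 0.6285201  -0.16557776  0.1       ]] [ 0.64698622 -0.14070186  0.1       ] 0.06196153988513404 53.41240955936781
[[ 0.66490368 -0.11566057  0.107     ]
 [ 0.6290338  -0.16398127  0.107     ]] [ 0.64696874 -0.13982092  0.107     ] 0.06017922007643952 53.412409559367816
collar [[ 0.64713339 -0.14065307  0.063     ]]
plate corner [[ 0.66222712 -0.11903582  0.06      ]
 [ 0.49214171 -0.12059423  0.06      ]]
rack [[ 0.66390061 -0.19651872  0.1       ]
 [ 0.70196826 -0.18765962  0.1       ]
 [ 0.66724307 -0.21753731  0.1       ]
 [ 0.71689912 -0.20879083  0.1       ]]
```

```bash
python3 - <<'E'
from h import *
f=arm.grab_frame("scene"); g=arm.grab_frame("side")
a=cv2.resize(f["frame"][160:280,250:380,::-1],None,fx=3,fy=3,interpolation=cv2.INTER_CUBIC); b=cv2.resize(g["frame"][170:290,180:310,::-1],None,fx=3,fy=3,interpolation=cv2.INTER_CUBIC)
cv2.imwrite("pics/c9.png",np.hstack([a,b]))
E
```

View pics/c9.png

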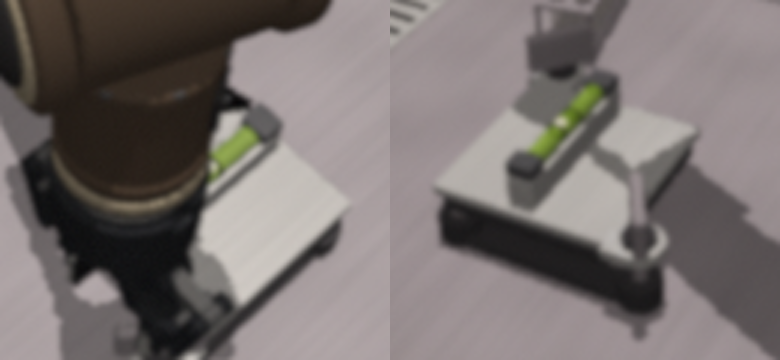

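```bash
python3 - <<'E'
from h import *
g=arm.grab_frame("side"); crop(g,(215,185,260,240),10,"pics/d1.png")
E
```

```text
(no output)
```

View pics/d1.png

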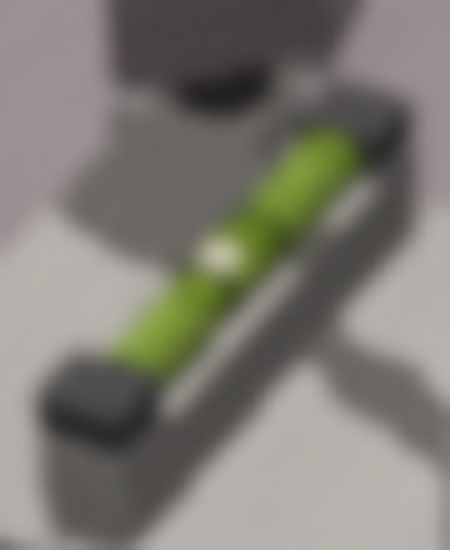

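>>> jog_arm(
  motion=[
    [[0,0.02,0],[0,0,-0.09],0.6],
    [[0,0.035,-0.02],[0,0,-0.18],0.6],
    [[0,0.049,-0.04],[0,0,-0.27],0.6],
    [[0,0.049,-0.06],[0,0,-0.36],0.6],
    [[0,0.049,-0.07],[0,0,-0.407],0.6],
    [[0,0.049,-0.07],[0,0,-0.407],0.6],
    [[0,0.049,-0.07],[0,0,-0.407],0.6],
  ],
)

```text
time: 10.5
position: [0.6476, -0.1373, 0.1325]
tcp_rot: [-1.513, 0.494, -0.493]
wrist_force: [-0.7, -0.2, 0.1]
finger_gap: 0.0512
```

```bash
python3 - <<'E'
from h import *
f=arm.grab_frame("wrist"); crop(f,(0,0,560,420),1.4,"pics/d2.png")
s=arm.read_state(); print(s["time"],s["position"],R.from_rotvec(s["tcp_rot"]).as_matrix().round(3),s["wrist_force"],s["finger_gap"])
E
```

```text
10.55 [ 0.64810738 -0.1377519   0.13317764] [[ 0.807  0.001  0.59 ]
 [-0.59   0.     0.807]
 [ 0.001 -1.     0.001]] [-0.31581762  0.59114209  1.26931077] 0.05138062846293269
```

View pics/d2.png

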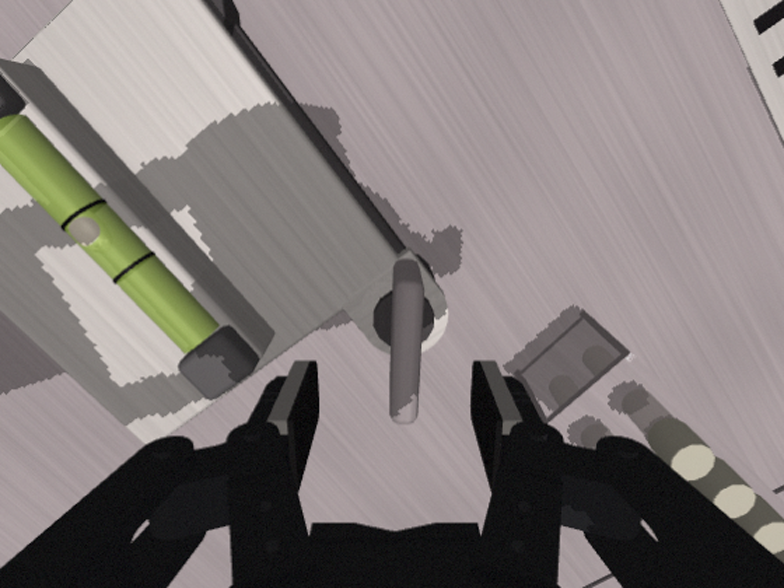

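```bash
python3 - <<'E'
from h import *
f=arm.grab_frame("wrist"); s=arm.read_state(); T=R.from_rotvec(s["tcp_rot"]); print(s["position"])
for z in (.1,.107):
  P=pix(f,np.array([(407,252),(403,424)])/1.4,z); d=P[0]-P[1]; print(P.mean(0),np.linalg.norm(d),np.degrees(np.arctan2(d[1],d[0])), (P.mean(0)-s["position"])@T.as_matrix())
print(pix(f,np.array([(404,316)])/1.4,.065))
E
```

```text
[ 0.64836848 -0.13805766  0.13350968]
[ 0.65035751 -0.14147372  0.1       ] 0.07678894733363799 52.975057950501366 [ 0.00357279  0.0335136  -0.00161192]
[ 0.65207742 -0.13881663  0.107     ] 0.07373503217478745 52.97505795050135 [0.00340204 0.02651614 0.00155426]
[[ 0.64981833 -0.14285803  0.065     ]]
```

>>> jog_arm(
  motion=[
    [[0.0024,-0.0034,-0.01],[0,0,-0.009],0.6],
    [[0.0024,-0.0034,-0.03],[0,0,-0.009],0.6],
    [[0.0024,-0.0034,-0.05],[0,0,-0.009],0.6],
    [[0.0024,-0.0034,-0.058],[0,0,-0.009],0.6],
    [[0.0024,-0.0034,-0.0585],[0,0,-0.009],0.5],
    [[0.0024,-0.0034,-0.0585],[0,0,-0.009],0.4],
  ],
)

```text
time: 11.2
position: [0.6512, -0.1417, 0.0754]
tcp_rot: [-1.511, 0.504, -0.508]
wrist_force: [0.4, 0.5, 0.3]
finger_gap: 0.0339
```

```bash
python3 - <<'E'
from h import *
f=arm.grab_frame("wrist"); crop(f,(0,0,560,420),1.4,"pics/d3.png")
s=arm.read_state(); print(s["time"],s["position"],R.from_rotvec(s["tcp_rot"]).as_matrix().round(3),s["wrist_force"],s["finger_gap"])
E
```

```text
11.25 [ 0.65169937 -0.14177682  0.07602709] [[ 0.799  0.004  0.602]
 [-0.602 -0.001  0.799]
 [ 0.003 -1.     0.002]] [-0.22569386  0.44357144 -0.00554792] 0.03393663404296029
```

View pics/d3.png

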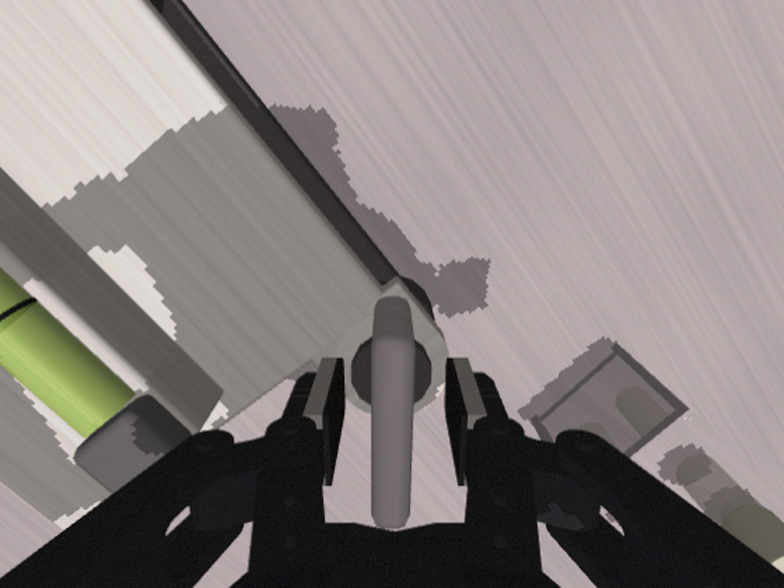

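>>> jog_arm(
  motion=[
    [[0,0,0],[0,0,0],0],
    [[0,0,0],[0,0,0],0],
    [[0,0,0],[0,0,0],0],
    [[0,0,0],[0,0,0],0],
    [[0,0,0],[0,0,0],0],
  ],
)

```text
time: 11.75
position: [0.6509, -0.1407, 0.0775]
tcp_rot: [-1.509, 0.505, -0.506]
wrist_force: [-4.3, 1.2, 5.2]
finger_gap: 0.0111
```

>>> jog_arm(
  motion=[
    [[0,0,0.0003],[0,0,-0.055],0],
    [[0,0,0.0006],[0,0,-0.11],0],
    [[0,0,0.0009],[0,0,-0.165],0],
    [[0,0,0.0012],[0,0,-0.22],0],
    [[0,0,0.0015],[0,0,-0.275],0],
    [[0,0,0.0018],[0,0,-0.33],0],
    [[0,0,0.0021],[0,0,-0.385],0],
    [[0,0,0.0024],[0,0,-0.446],0],
    [[0,0,0.0024],[0,0,-0.446],0],
  ],
)

```text
time: 12.65
position: [0.6523, -0.1423, 0.08]
tcp_rot: [-1.305, 1.038, -1.048]
wrist_force: [3.7, -2.6, -6.0]
finger_gap: 0.0113
```

```bash
python3 - <<'E'
from h import *
f=arm.grab_frame("wrist"); g=arm.grab_frame("side")
a=cv2.resize(f["frame"][:,:,::-1],None,fx=.7,fy=.7); b=cv2.resize(g["frame"][185:240,215:260,::-1],None,fx=7,fy=7,interpolation=cv2.INTER_CUBIC)
o=np.zeros((400,720,3),np.uint8);o[:294,:392]=a;o[:385,400:715]=b
cv2.imwrite("pics/d4.png",o)
s=arm.read_state(); print(s["time"],s["position"],R.from_rotvec(s["tcp_rot"]).as_matrix().round(3),s["wrist_force"],s["torque"],s["finger_gap"])
E
```

```text
12.75 [ 0.65226953 -0.14227757  0.07999924] [[ 0.222  0.005  0.975]
 [-0.975 -0.003  0.222]
 [ 0.004 -1.     0.005]] [ 4.83728141 -3.79476882 -5.60902756] [-0.56884265 -0.1120155  -0.09132647] 0.0108270704274252
```

View pics/d4.png

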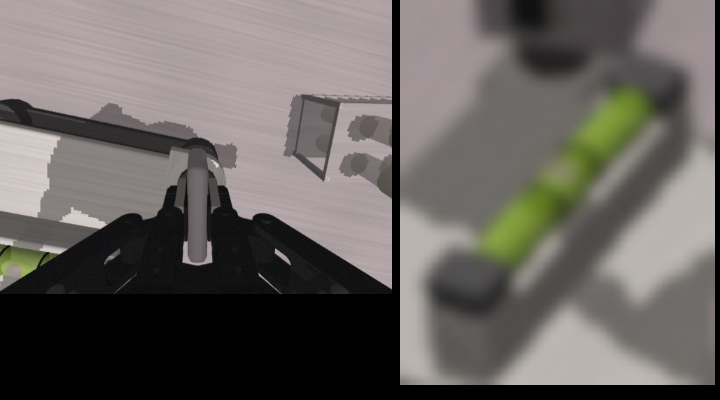

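>>> jog_arm(
  motion=[
    [[0,0,0],[0,0,0],0],
    [[0,0,0],[0,0,0],0],
    [[0,0,0],[0,0,0],0],
    [[0,0,0],[0,0,0],0],
    [[0,0,0],[0,0,0],0],
    [[0,0,0],[0,0,0],0],
    [[0,0,0],[0,0,0],0],
    [[0,0,0],[0,0,0],0],
    [[0,0,0],[0,0,0],0],
    [[0,0,0],[0,0,0],0],
  ],
)

```text
time: 13.75
position: [0.6523, -0.1423, 0.08]
tcp_rot: [-1.306, 1.038, -1.047]
wrist_force: [1.6, -1.3, -4.0]
finger_gap: 0.0112
```

```bash
python3 - <<'E'
from h import *
f=arm.grab_frame("wrist"); g=arm.grab_frame("side")
a=cv2.resize(f["frame"][320:420,0:100,::-1],None,fx=4,fy=4,interpolation=cv2.INTER_CUBIC); b=cv2.resize(g["frame"][185:240,215:260,::-1],None,fx=7,fy=7,interpolation=cv2.INTER_CUBIC)
o=np.zeros((400,720,3),np.uint8);o[:400,:400]=a;o[:385,400:715]=b
cv2.imwrite("pics/d5.png",o)
E
```

```text
(no output)
```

View pics/d5.png

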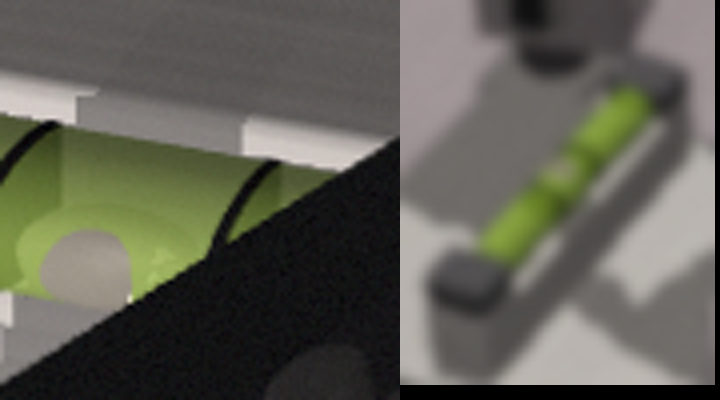

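>>> jog_arm(
  motion=[
    [[0,0,0],[0,0,0],0.5],
    [[0,0,0],[0,0,0],0.5],
    [[0,0,0.0],[0,0,0],0.5],
    [[0,0,0.03],[0,0,0],0.5],
    [[0,0,0.07],[0,0,0],0.5],
    [[-0.03,0.02,0.1],[0,0,0],0.5],
    [[-0.07,0.04,0.1],[0,0,0],0.5],
    [[-0.11,0.065,0.1],[0,0,0],0.5],
    [[-0.148,0.086,0.1],[0,0,0],0.5],
    [[-0.148,0.086,0.1],[0,0,0],0.5],
  ],
)

```text
time: 14.85
position: [0.497, -0.0534, 0.1781]
tcp_rot: [-1.31, 1.043, -1.04]
wrist_force: [-0.4, 0.1, -0.6]
finger_gap: 0.0428
```

```bash
python3 - <<'E'
from h import *
f=arm.grab_frame("wrist"); crop(f,(0,0,560,420),1.4,"pics/d6.png")
s=arm.read_state(); print(s["time"],s["position"],R.from_rotvec(s["tcp_rot"]).as_matrix().round(3),s["wrist_force"],s["finger_gap"])
for d in arm.silhouettes("bubble","wrist"): print(d["conf"],d["bbox"],d["region"].sum())
E
```

```text
14.9 [ 0.50109301 -0.05483041  0.17947975] [[ 0.224  0.003  0.975]
 [-0.975 -0.002  0.224]
 [ 0.003 -1.     0.002]] [ 0.96691298 -0.38940604  0.04169315] 0.042236675919538516
0.83 [277.8, 80.3, 299.8, 98.0] 262
```

View pics/d6.png

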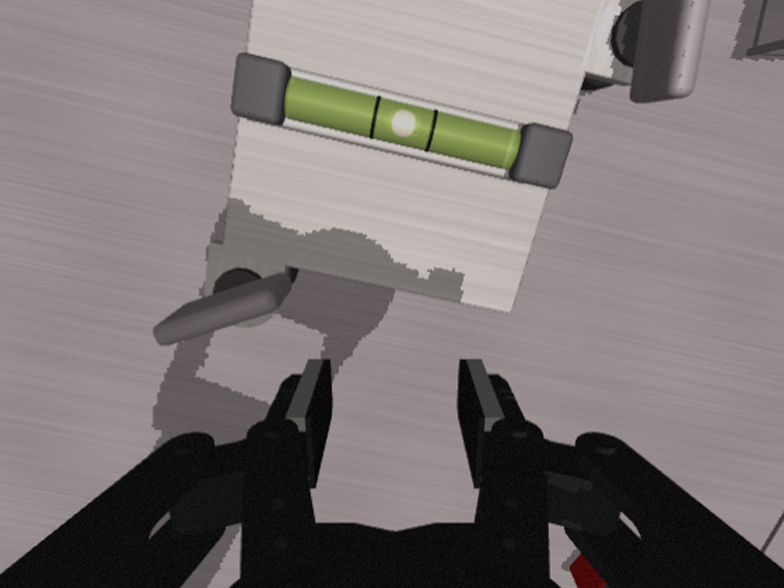

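```bash
cat > bub.py <<'E'
from h import *
def measure(f,A,B,name,zv=.1):
    # A,B: approx pixel of vial line centres (raw px); rectify strip along axis, 10x
    A=np.array(A,float);B=np.array(B,float);m=(A+B)/2;d=(B-A)/np.linalg.norm(B-A);L=np.linalg.norm(B-A);n=np.array([-d[1],d[0]])
    us=np.arange(-.9*L,.9*L,.1);vs=np.arange(-.16*L,.161*L,.25)
    g=f["frame"].astype(np.float32)
    X=m[0]+us[None]*d[0]+vs[:,None]*n[0];Y=m[1]+us[None]*d[1]+vs[:,None]*n[1]
    S=cv2.remap(g,X.astype(np.float32),Y.astype(np.float32),cv2.INTER_CUBIC)
    cv2.imwrite(name,cv2.resize(S[:,:,::-1],None,fx=1,fy=3))
    lum=S.sum(2).mean(0); dark=np.clip(np.median(lum)*.75-lum,0,None)
    h=len(us)//2
    def cen(w,sel): return (us[sel]*w[sel]).sum()/w[sel].sum()
    l1=cen(dark,np.abs(us+L/2)<.15*L); l2=cen(dark,np.abs(us-L/2)<.15*L)
    blue=np.clip(S[:,:,2].mean(0)-S[:,:,2].mean(0)[np.abs(us)<.45*L].min()-15,0,None); sel=np.abs(us)<.42*L
    b=cen(blue,sel)
    uv=[m+t*d for t in (l1,l2,b)]
    P=pix(f,uv,zv); e=P[1]-P[0]; t=(P[2]-P[0])@e/np.linalg.norm(e)**2
    print("px lines",l1,l2,"bub",b,"sep mm",np.linalg.norm(e)*1e3,"offset to B mm",(t-.5)*26, "yaw",np.degrees(np.arctan2(e[1],e[0])))
E
python3 - <<'E'
from bub import *
f=arm.grab_frame("wrist")
measure(f,np.array((375,117))/1.4,np.array((431,130.5))/1.4,"pics/m1.png")
E
```

```text
px lines -25.417495758769054 15.845201733160454 bub -2.411392380566671 sep mm 26.023048774957005 offset to B mm 1.4407642764717083 yaw -89.93840688364482[ WARN:0@0.968] global loadsave.cpp:1063 imwrite_ Unsupported depth image for selected encoder is fallbacked to CV_8U.
```

View pics/m1.png

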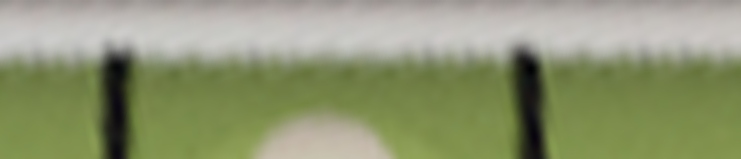

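```bash
python3 - <<'E'
from bub import *
f=arm.grab_frame("wrist"); b=arm.silhouettes("bubble","wrist")[0]; print(b["bbox"],np.argwhere(b["region"]).mean(0)[::-1])
crop(f,(230,50,350,140),6,"pics/m2.png")
E
```

```text
[273.5, 95.9, 290.0, 111.1] [278.8122449  101.33877551]
```

View pics/m2.png

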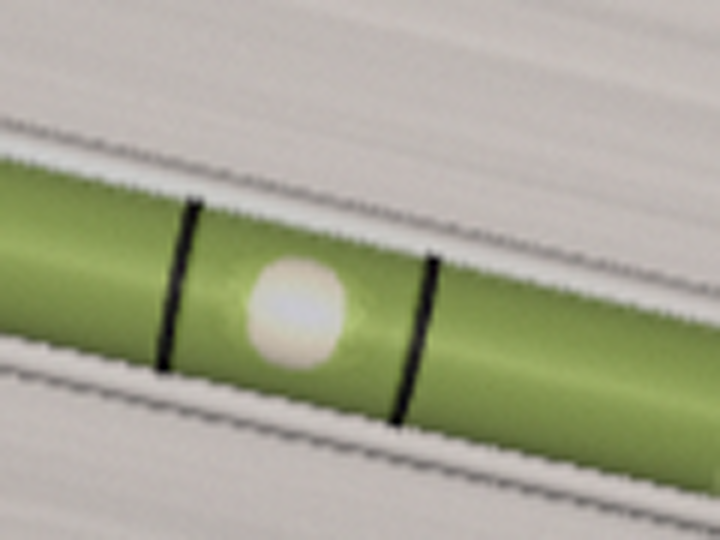

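```bash
python3 - <<'E' 2>/dev/null
from bub import *
f=arm.grab_frame("wrist")
measure(f,(230+178/6,50+286/6),(230+418/6,50+340/6),"pics/m3.png")
s=arm.read_state();print(s["time"],s["position"])
f=arm.grab_frame("wrist")
for z in (.058,.107):
  P=pix(f,np.array([(155,335),(288,275)])/1.4,z); d=P[0]-P[1]; print(P.mean(0),np.linalg.norm(d),np.degrees(np.arctan2(d[1],d[0])))
E
```

```text
px lines -22.291487816476785 18.94333526147184 bub -0.9507077307764348 sep mm 26.397853227236123 offset to B mm 0.4023406377127372 yaw -89.35349496414509
15.15 [ 0.50617225 -0.05702442  0.18079903]
[0.4670415  0.04113014 0.058     ] 0.09254260629107935 127.10428232804009
[0.48798287 0.02633813 0.107     ] 0.07550231795753684 127.10428232804009
```

View pics/m3.png

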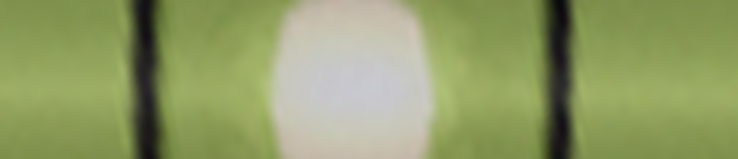

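>>> jog_arm(
  motion=[
    [[0.02,0.01,0],[0,0,0.095],0.6],
    [[0.04,0.018,0],[0,0,0.19],0.6],
    [[0.06,0.018,0],[0,0,0.285],0.6],
    [[0.074,0.018,0],[0,0,0.38],0.6],
    [[0.074,0.018,-0.01],[0,0,0.475],0.6],
    [[0.074,0.018,-0.02],[0,0,0.57],0.6],
    [[0.074,0.018,-0.03],[0,0,0.665],0.6],
    [[0.074,0.018,-0.03],[0,0,0.76],0.6],
    [[0.074,0.018,-0.03],[0,0,0.856],0.6],
    [[0.074,0.018,-0.03],[0,0,0.856],0.6],
  ],
)

```text
time: 16.2
position: [0.5807, -0.0395, 0.1501]
tcp_rot: [-1.565, -0.001, -0.006]
wrist_force: [-0.1, 0.1, 0.3]
finger_gap: 0.0512
```

>>> jog_arm(
  motion=[
    [[0,0,0],[0,0,0],0.6],
  ],
)

```text
time: 16.3
position: [0.5813, -0.0398, 0.15]
tcp_rot: [-1.565, 0.002, -0.009]
wrist_force: [-1.1, 0.5, -0.1]
finger_gap: 0.051
```

```bash
python3 - <<'E'
from h import *
f=arm.grab_frame("wrist"); crop(f,(0,0,560,420),1.4,"pics/e1.png")
s=arm.read_state(); print(s["time"],s["position"],R.from_rotvec(s["tcp_rot"]).as_matrix().round(3),s["wrist_force"],s["finger_gap"])
E
```

```text
16.35 [ 0.58130445 -0.03984431  0.14998829] [[ 1.     0.005  0.007]
 [-0.007  0.006  1.   ]
 [ 0.005 -1.     0.006]] [ 0.32063016  0.66589439 -0.54509394] 0.05150095784905792
```

View pics/e1.png

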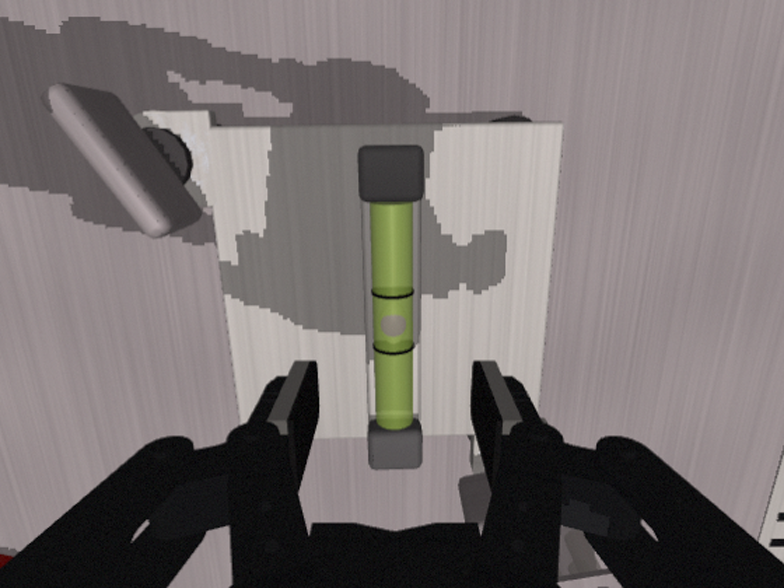

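>>> jog_arm(
  motion=[
    [[-0.0005,0.001,-0.03],[0,0,0.006],0.6],
    [[-0.0005,0.001,-0.055],[0,0,0.006],0.6],
    [[-0.0005,0.001,-0.072],[0,0,0.006],0.6],
    [[-0.0005,0.001,-0.08],[0,0,0.006],0.6],
    [[-0.0005,0.001,-0.081],[0,0,0.006],0.45],
    [[-0.0005,0.001,-0.081],[0,0,0.006],0],
    [[-0.0005,0.001,-0.081],[0,0,0.006],0],
    [[-0.0005,0.001,-0.081],[0,0,0.006],0],
    [[-0.0005,0.001,-0.081],[0,0,0.006],0],
    [[-0.0005,0.001,-0.081],[0,0,0.006],0],
  ],
)

```text
time: 17.35
position: [0.5814, -0.039, 0.0698]
tcp_rot: [-1.565, -0.007, -0.003]
wrist_force: [0.6, 0.2, 1.0]
finger_gap: 0.0246
```

>>> jog_arm(
  motion=[
    [[0,0,0.02],[0,0,0],0],
    [[0,0,0.06],[0,0,-0.05],0],
    [[0,0,0.08],[0,0,-0.145],0],
    [[0,0,0.08],[0,0,-0.24],0],
    [[0,0,0.08],[0,0,-0.335],0],
    [[0,0,0.08],[0,0,-0.43],0],
    [[0,0,0.08],[0,0,-0.525],0],
    [[0,0,0.08],[0,0,-0.62],0],
    [[0,0,0.08],[0,0,-0.715],0],
    [[0,0,0.08],[0,0,-0.81],0],
  ],
)

```text
time: 18.35
position: [0.5807, -0.0388, 0.1492]
tcp_rot: [-1.334, 0.983, -0.995]
wrist_force: [0.0, 1.4, -3.0]
finger_gap: 0.025
```

>>> jog_arm(
  motion=[
    [[0,0,0],[0,0,-0.095],0],
    [[0,0,0],[0,0,-0.19],0],
    [[0,0,0],[0,0,-0.19],0],
    [[0,0,0],[0,0,-0.19],0],
  ],
)

```text
time: 18.75
position: [0.5803, -0.0388, 0.1489]
tcp_rot: [-1.21, 1.204, -1.215]
wrist_force: [0.4, 0.1, -3.2]
finger_gap: 0.0251
```

```bash
python3 - <<'E'
from h import *
f=arm.grab_frame("wrist"); crop(f,(0,0,560,420),1.4,"pics/e2.png")
s=arm.read_state(); M=R.from_rotvec(s["tcp_rot"]).as_matrix();print(s["time"],s["position"],M.round(3),np.degrees(np.arctan2(M[1,0],M[0,0])),s["wrist_force"],s["finger_gap"])
E
```

```text
18.8 [ 0.58043728 -0.03877816  0.14896985] [[-0.001  0.004  1.   ]
 [-1.    -0.005 -0.001]
 [ 0.005 -1.     0.004]] -90.05300174635732 [ 0.44745656  0.19540198 -2.76593012] 0.024804044550819346
```

View pics/e2.png

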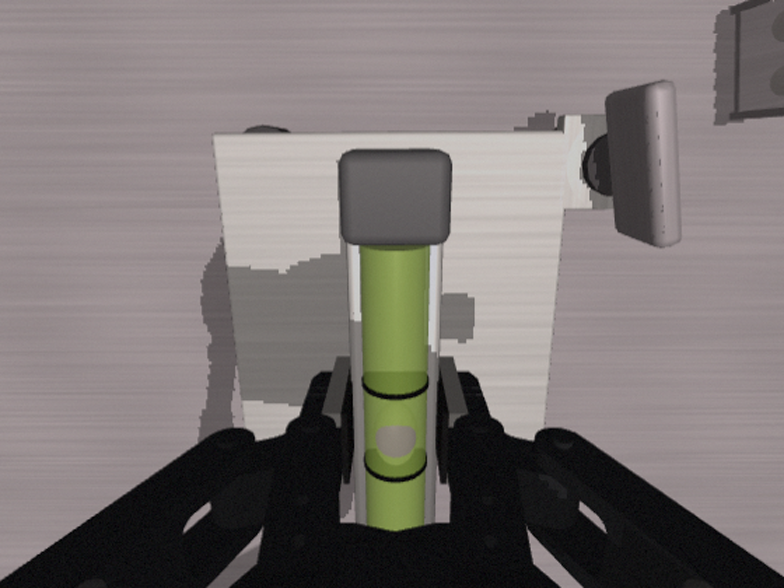

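>>> jog_arm(
  motion=[
    [[0,0,-0.03],[0,0.012,0],0],
    [[0,0,-0.055],[0,0.012,0],0],
    [[0,0,-0.07],[0,0.012,0],0],
    [[0,0,-0.0755],[0,0.012,0],0],
    [[0,0,-0.0765],[0,0.012,0],0],
  ],
)

```text
time: 19.3
position: [0.58, -0.0387, 0.0719]
tcp_rot: [-1.225, 1.219, -1.206]
wrist_force: [0.4, -1.6, -2.6]
finger_gap: 0.0245
```

>>> jog_arm(
  motion=[
    [[0,0,-0.001],[0,0,0],0],
    [[0,0,-0.001],[0,0,0],0],
  ],
)

```text
time: 19.5
position: [0.581, -0.0389, 0.072]
tcp_rot: [-1.223, 1.217, -1.207]
wrist_force: [0.4, 0.1, -2.7]
finger_gap: 0.0247
```

>>> jog_arm(
  motion=[
    [[0,0,-0.001],[0,0,0],0],
    [[0,0,-0.001],[0,0,0],0],
  ],
)

```text
time: 19.7
position: [0.5818, -0.039, 0.0719]
tcp_rot: [-1.222, 1.215, -1.208]
wrist_force: [0.5, 0.6, -3.0]
finger_gap: 0.0248
```

>>> jog_arm(
  motion=[
    [[-0.001,0,-0.001],[0,0,0],0],
    [[-0.001,0,-0.002],[0,0,0],0],
    [[-0.001,0,-0.002],[0,0,0],0],
  ],
)

```text
time: 20.0
position: [0.5809, -0.039, 0.07]
tcp_rot: [-1.222, 1.215, -1.208]
wrist_force: [0.1, -0.0, -0.9]
finger_gap: 0.0246
```

>>> jog_arm(
  motion=[
    [[0,0,-0.001],[0,0,0],0],
    [[0,0,-0.0015],[0,0,0],0],
  ],
)

```text
time: 20.2
position: [0.5809, -0.039, 0.0697]
tcp_rot: [-1.223, 1.215, -1.207]
wrist_force: [-3.6, 0.6, 7.6]
finger_gap: 0.0248
```

Contact. Release, then go for a view of the bubble from a jaw yaw suited to the near screw.

>>> jog_arm(
  motion=[
    [[0,0,0.0003],[0,0,0],0.35],
    [[0,0,0.0003],[0,0,0],0.6],
    [[0,0,0.0003],[0,0,0],0.6],
    [[0,0,0.0003],[0,0,0],0.6],
    [[0,0,0.02],[0,0,0],0.6],
    [[0,0,0.05],[0,0,0],0.6],
    [[0,0,0.09],[0,0,0],0.6],
    [[-0.04,0.0,0.12],[0,0,0],0.6],
    [[-0.08,0.0,0.13],[0,-0.01,0],0.6],
    [[-0.11,0.0,0.13],[0,-0.01,0],0.6],
  ],
)

```text
time: 21.2
position: [0.4703, -0.0391, 0.2017]
tcp_rot: [-1.209, 1.201, -1.217]
wrist_force: [0.4, -0.7, 0.4]
finger_gap: 0.0513
```

```bash
python3 - <<'E'
from h import *
f=arm.grab_frame("wrist"); crop(f,(0,0,560,420),1.4,"pics/e3.png")
s=arm.read_state(); M=R.from_rotvec(s["tcp_rot"]).as_matrix();print(s["time"],s["position"],M.round(3),np.degrees(np.arctan2(M[1,0],M[0,0])),s["wrist_force"],s["finger_gap"],s["joints"].round(2))
E
```

```text
21.25 [ 0.46426589 -0.03843769  0.19939424] [[ 0.    -0.003  1.   ]
 [-1.    -0.005  0.   ]
 [ 0.005 -1.    -0.003]] -89.97159802196508 [-4.98726224  0.6175318  -1.07666085] 0.05134932542668284 [-0.17  0.03  2.02 -0.01  1.08  1.4 ]
```

View pics/e3.png

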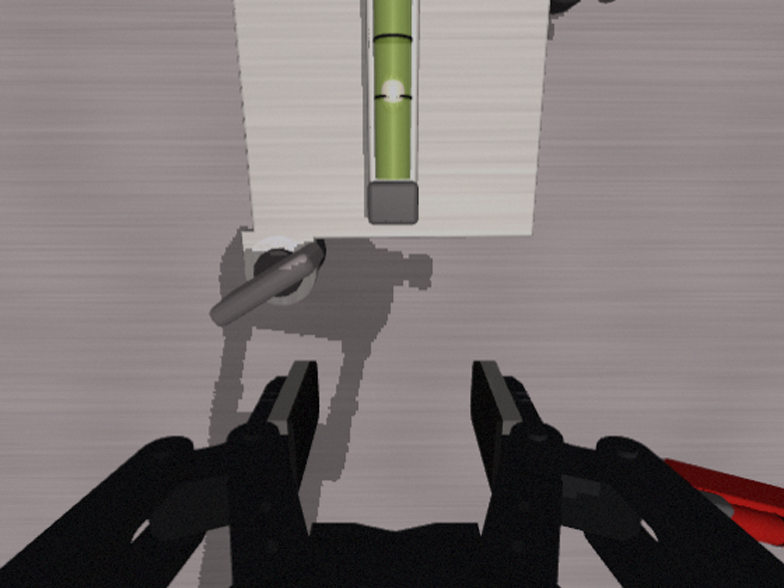

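```bash
python3 - <<'E'
from h import *
f=arm.grab_frame("wrist"); crop(f,(140,0,300,240),2.5,"pics/e4.png"); s=arm.read_state(); print(s["position"])
E
```

```text
[ 0.46678833 -0.0385889   0.19926377]
```

View pics/e4.png

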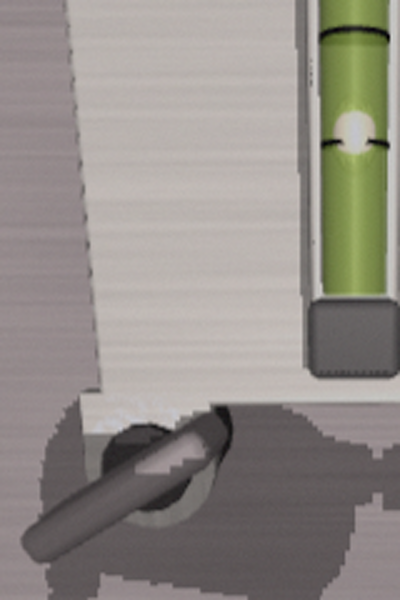

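```bash
python3 - <<'E'
from h import *
f=arm.grab_frame("wrist"); s=arm.read_state(); print(s["position"])
c=lambda u,v:(140+u/2.5,v/2.5)
for z in (.108,.114):
  P=pix(f,[c(212,420),c(32,543)],z); d=P[1]-P[0]; print(P.mean(0),np.linalg.norm(d),np.degrees(np.arctan2(d[1],d[0])))
print("collar",pix(f,[c(148,468)],.07))
P=pix(f,[c(355,33),c(355,143),c(355,130)],.107); print(P, (P[2]-P[0])[0]/(P[1]-P[0])[0])
E
```

```text
[ 0.46939281 -0.03886812  0.19971828]
[0.48014908 0.02886483 0.108     ] 0.06654786087788898 123.65004148456539
[0.4817978  0.02715678 0.114     ] 0.06484164626859701 123.65004148456536
collar [[0.47486824 0.02982102 0.07      ]]
[[ 0.59621741 -0.03947917  0.107     ]
 [ 0.57094337 -0.03946896  0.107     ]
 [ 0.57402546 -0.0394702   0.107     ]] 0.8780529097860929
```

>>> jog_arm(
  motion=[
    [[0,0.02,0],[0,0,-0.09],0.6],
    [[0.003,0.04,-0.01],[0,0,-0.18],0.6],
    [[0.0075,0.06,-0.03],[0,0,-0.27],0.6],
    [[0.0075,0.069,-0.045],[0,0,-0.36],0.6],
    [[0.0075,0.069,-0.06],[0,0,-0.45],0.6],
    [[0.0075,0.069,-0.06],[0,0,-0.54],0.6],
    [[0.0075,0.069,-0.06],[0,0,-0.627],0.6],
    [[0.0075,0.069,-0.06],[0,0,-0.627],0.6],
    [[0.0075,0.069,-0.06],[0,0,-0.627],0.6],
  ],
)

```text
time: 22.25
position: [0.4779, 0.0302, 0.1396]
tcp_rot: [-0.576, 1.883, -1.893]
wrist_force: [-0.1, -0.0, -0.0]
finger_gap: 0.0512
```

```bash
python3 - <<'E'
from h import *
f=arm.grab_frame("wrist"); crop(f,(0,0,560,420),1.4,"pics/e5.png")
s=arm.read_state(); M=R.from_rotvec(s["tcp_rot"]).as_matrix();print(s["time"],s["position"],M.round(3),np.degrees(np.arctan2(M[1,0],M[0,0])),s["wrist_force"],s["finger_gap"],s["joints"].round(2))
E
```

```text
22.3 [0.47768457 0.0301546  0.13968828] [[-0.832 -0.003  0.555]
 [-0.555 -0.006 -0.832]
 [ 0.005 -1.     0.003]] -146.29930592163728 [-0.77257428  0.32146681  0.08404997] 0.051248181107936684 [-0.02  0.14  2.04 -0.01  0.96  2.53]
```

View pics/e5.png

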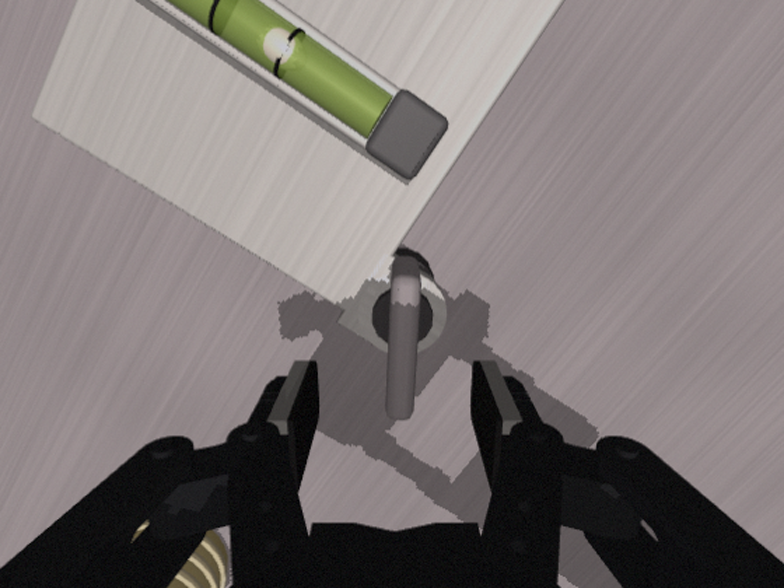

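```bash
python3 - <<'E'
from h import *
f=arm.grab_frame("wrist"); s=arm.read_state(); T=R.from_rotvec(s["tcp_rot"]); print(s["position"])
for z in (.104,.111):
  P=pix(f,np.array([(406,250),(400,419)])/1.4,z); d=P[1]-P[0]; print(P.mean(0),np.linalg.norm(d),np.degrees(np.arctan2(d[1],d[0])), (P.mean(0)-s["position"])@T.as_matrix())
print(pix(f,np.array([(402,316)])/1.4,.069))
E
```

```text
[0.47748958 0.03013071 0.13971801]
[0.47378958 0.02859522 0.104     ] 0.07598795844577669 122.10339867978742 [ 0.00373538  0.0357361  -0.00089539]
[0.47563684 0.02614742 0.111     ] 0.07301179851889943 122.10339867978742 [0.00359337 0.02874571 0.00218978]
[[0.47185652 0.03071827 0.069     ]]
```

>>> jog_arm(
  motion=[
    [[-0.0035,-0.001,-0.01],[0,0,-0.018],0.6],
    [[-0.0035,-0.001,-0.03],[0,0,-0.018],0.6],
    [[-0.0035,-0.001,-0.05],[0,0,-0.018],0.6],
    [[-0.0035,-0.001,-0.06],[0,0,-0.018],0.6],
    [[-0.0035,-0.001,-0.0615],[0,0,-0.018],0.5],
    [[-0.0035,-0.001,-0.0615],[0,0,-0.018],0.4],
  ],
)

```text
time: 22.95
position: [0.4739, 0.0291, 0.078]
tcp_rot: [-0.552, 1.902, -1.911]
wrist_force: [-1.8, -0.1, 0.1]
finger_gap: 0.0343
```

```bash
python3 - <<'E'
from h import *
f=arm.grab_frame("wrist"); crop(f,(0,0,560,420),1.4,"pics/e6.png")
s=arm.read_state(); M=R.from_rotvec(s["tcp_rot"]).as_matrix();print(s["time"],s["position"],np.degrees(np.arctan2(M[1,0],M[0,0])),s["wrist_force"],s["finger_gap"])
E
```

```text
23.0 [0.47451957 0.02908137 0.07864116] -147.95820874010005 [ 0.40614661 -0.02412739 -0.28614858] 0.034006443213394084
```

View pics/e6.png

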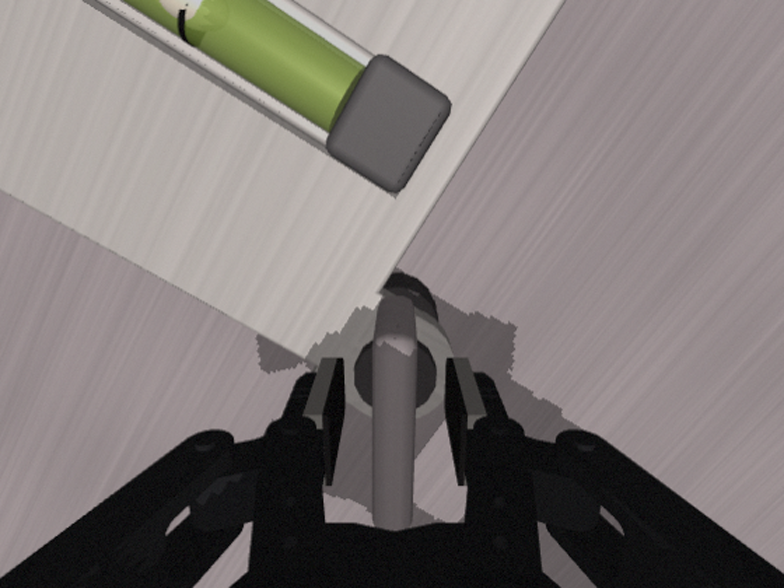

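>>> jog_arm(
  motion=[
    [[0,0,0],[0,0,0],0],
    [[0,0,0],[0,0,0],0],
    [[0,0,0],[0,0,0],0],
    [[0,0,0],[0,0,0],0],
    [[0,0,0],[0,0,0],0],
  ],
)

```text
time: 23.5
position: [0.4746, 0.0285, 0.0797]
tcp_rot: [-0.552, 1.899, -1.912]
wrist_force: [-1.7, -2.6, 6.6]
finger_gap: 0.0112
```

>>> jog_arm(
  motion=[
    [[0,0,-0.0003],[0,0,0.063],0],
    [[0,0,-0.0007],[0,0,0.126],0],
    [[0,0,-0.001],[0,0,0.189],0],
    [[0,0,-0.0014],[0,0,0.252],0],
    [[0,0,-0.0017],[0,0,0.315],0],
    [[0,0,-0.002],[0,0,0.378],0],
    [[0,0,-0.0024],[0,0,0.441],0],
    [[0,0,-0.0027],[0,0,0.504],0],
    [[0,0,-0.003],[0,0,0.567],0],
    [[0,0,-0.0034],[0,0,0.624],0],
  ],
)

```text
time: 24.5
position: [0.475, 0.0306, 0.0764]
tcp_rot: [-1.191, 1.226, -1.235]
wrist_force: [-1.5, 7.0, -0.8]
finger_gap: 0.0114
```

>>> jog_arm(
  motion=[
    [[0,0,0],[0,0,0],0],
    [[0,0,0],[0,0,0],0],
    [[0,0,0],[0,0,0],0],
  ],
)

```text
time: 24.8
position: [0.4751, 0.0307, 0.0764]
tcp_rot: [-1.19, 1.227, -1.236]
wrist_force: [-0.9, 0.8, -1.5]
finger_gap: 0.0114
```

```bash
python3 - <<'E'
from h import *
f=arm.grab_frame("wrist"); crop(f,(0,0,560,420),1.4,"pics/e7.png")
s=arm.read_state(); M=R.from_rotvec(s["tcp_rot"]).as_matrix();print(s["time"],s["position"],np.degrees(np.arctan2(M[1,0],M[0,0])),s["wrist_force"],s["finger_gap"])
E
```

```text
24.85 [0.47506192 0.03072972 0.07636191] -91.77847655152475 [-1.58272799  1.23376875 -2.09570909] 0.011444954667965558
```

View pics/e7.png

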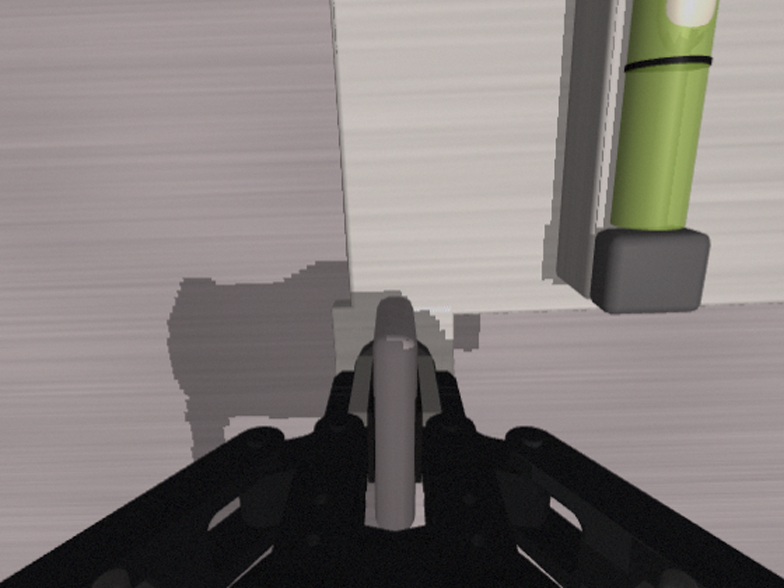

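>>> jog_arm(
  motion=[
    [[0,0,0],[0,0,0],0.5],
    [[0,0,0],[0,0,0],0.5],
    [[0,0,0.0],[0,0,0],0.5],
    [[0,0,0.03],[0,0,0],0.5],
    [[0,0,0.07],[0,0,0],0.5],
    [[0.01,-0.03,0.105],[0,0,0],0.5],
    [[0.027,-0.067,0.105],[0,0,0.02],0.5],
    [[0.027,-0.067,0.105],[0,0,0.02],0.5],
    [[0.027,-0.067,0.105],[0,0,0.02],0.5],
    [[0.027,-0.067,0.105],[0,0,0.02],0.5],
  ],
)

```text
time: 25.85
position: [0.5008, -0.0357, 0.1804]
tcp_rot: [-1.206, 1.206, -1.211]
wrist_force: [-0.9, 0.2, 0.1]
finger_gap: 0.0428
```

```bash
python3 - <<'E'
from h import *
f=arm.grab_frame("wrist"); a=cv2.resize(f["frame"][:,:,::-1],None,fx=.7,fy=.7); b=cv2.resize(f["frame"][30:150,220:340,::-1],None,fx=4,fy=4,interpolation=cv2.INTER_CUBIC)
o=np.zeros((480,790,3),np.uint8);o[:294,:392]=a[:, :300] if 0 else 0; o[:210,:280]=cv2.resize(a,(280,210)); o[:,300:780]=b
cv2.imwrite("pics/e8.png",o)
s=arm.read_state(); print(s["time"],s["position"],s["wrist_force"],s["finger_gap"])
E
```

```text
25.9 [ 0.5007721  -0.03540013  0.180338  ] [-0.07813768  0.90925843 -0.03565628] 0.04239157362600932
```

View pics/e8.png

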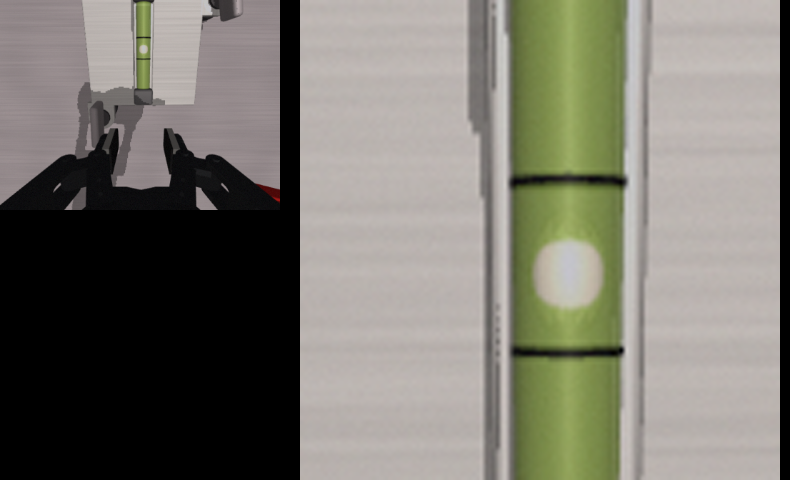

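```bash
cat > pm.py <<'E'
from h import *
import sys
# profile along image vertical through vial
f=arm.grab_frame("wrist"); s=arm.read_state(); print(s["time"],s["position"])
b=arm.silhouettes("bubble","wrist")[0]["bbox"]; cx=(b[0]+b[2])/2; cy=(b[1]+b[3])/2
im=f["frame"].astype(float); x0=int(round(cx))
col=im[:,x0-3:x0+4].mean(1); lum=col.sum(1); y=np.arange(420)
sel=(y>cy-45)&(y<cy+45); med=np.median(lum[sel]); dark=np.clip(.7*med-lum,0,None)
up=sel&(y<cy); dn=sel&(y>cy)
def c(w,m): return (w[m]*y[m]).sum()/w[m].sum()
l1=c(dark,up); l2=c(dark,dn)
bl=col[:,2]; thr=(bl[(y>l1+3)&(y<l2-3)].min()+bl[(y>l1)&(y<l2)].max())/2
ins=[i for i in range(int(l1)+3,int(l2)-2)]
e=[]
for i in ins:
    if (bl[i]-thr)*(bl[i+1]-thr)<0: e.append(i+(thr-bl[i])/(bl[i+1]-bl[i]))
print("lines",l1,l2,"bubble edges",e)
P=pix(f,[(x0,l1),(x0,l2),(x0,e[0]),(x0,e[-1])],.106)[:,0]
print(P,"sep",P[0]-P[1],"offset mm (+far)",1e3*((P[2]+P[3])/2-(P[0]+P[1])/2))
E
python3 pm.py
```

```text
25.95 [ 0.50086906 -0.03532852  0.18036961]
lines 74.21586541780775 117.5816667440026 bubble edges [np.float64(89.63006756756756), np.float64(106.15977443609023)]
[0.59376991 0.56826741 0.58491831 0.57516756] sep 0.025502501169919367 offset mm (+far) -0.9757256496936151
```

>>> jog_arm(
  motion=[
    [[0,0,0],[0,0,0],0.5],
    [[0,0,0],[0,0,0],0.5],
    [[0,0,0],[0,0,0],0.5],
    [[0,0,0],[0,0,0],0.5],
    [[0,0,0],[0,0,0],0.5],
    [[0,0,0],[0,0,0],0.5],
  ],
)

```text
time: 26.6
position: [0.5011, -0.0353, 0.1806]
tcp_rot: [-1.206, 1.204, -1.211]
wrist_force: [-0.2, -0.6, -0.4]
finger_gap: 0.0431
```

```bash
python3 pm.py
```

```text
26.65 [ 0.50111953 -0.03538149  0.18056554]
lines 74.9716442183395 118.40634950810323 bubble edges [np.float64(90.26063829787235), np.float64(106.92094017094017)]
[0.59375555 0.56814384 0.58495337 0.57510077] sep 0.02561171532804274 offset mm (+far) -0.9226254267664658
```

>>> jog_arm(
  motion=[
    [[-0.015,0.035,0],[0,0,-0.02],0.5],
    [[-0.026,0.066,0],[0,0,-0.02],0.5],
    [[-0.026,0.066,-0.02],[0,0,-0.02],0.5],
    [[-0.026,0.066,-0.05],[0,0,-0.02],0.5],
    [[-0.026,0.066,-0.06],[0,0,-0.02],0.5],
  ],
)

```text
time: 27.2
position: [0.4728, 0.031, 0.1182]
tcp_rot: [-1.195, 1.231, -1.231]
wrist_force: [-0.4, 0.1, 0.2]
finger_gap: 0.0424
```

```bash
python3 - <<'E'
from h import *
f=arm.grab_frame("wrist"); crop(f,(0,0,560,420),1.2,"pics/e9.png")
s=arm.read_state(); M=R.from_rotvec(s["tcp_rot"]).as_matrix();print(s["time"],s["position"],np.degrees(np.arctan2(M[1,0],M[0,0])),s["wrist_force"],s["finger_gap"])
E
```

```text
27.25 [0.47236338 0.03076531 0.11753293] -91.71629950789779 [ 0.48143275 -0.04628819 -0.77544635] 0.042658465348287676
```

View pics/e9.png

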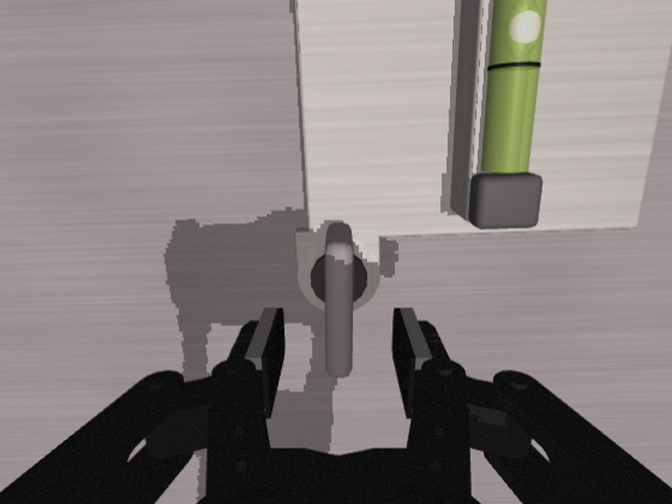

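>>> jog_arm(
  motion=[
    [[0.0025,0,-0.025],[0,0,0],0.5],
    [[0.0025,0,-0.038],[0,0,0],0.5],
    [[0.0025,0,-0.041],[0,0,0],0.4],
    [[0.0025,0,-0.041],[0,0,0],0],
    [[0.0025,0,-0.041],[0,0,0],0],
    [[0.0025,0,-0.041],[0,0,0],0],
    [[0.0025,0,-0.041],[0,0,0],0],
    [[0.0025,0,-0.041],[0,0,0.02],0],
    [[0.0025,0,-0.0411],[0,0,0.04],0],
    [[0.0025,0,-0.0413],[0,0,0.059],0],
  ],
)

```text
time: 28.25
position: [0.4755, 0.0309, 0.077]
tcp_rot: [-1.238, 1.162, -1.162]
wrist_force: [-1.5, 0.5, 3.0]
finger_gap: 0.0112
```

>>> jog_arm(
  motion=[
    [[0,0,0],[0,0,0],0],
    [[0,0,0],[0,0,0],0],
  ],
)

```text
time: 28.45
position: [0.4754, 0.0309, 0.077]
tcp_rot: [-1.238, 1.162, -1.162]
wrist_force: [-0.1, 0.1, -1.4]
finger_gap: 0.0116
```

>>> jog_arm(
  motion=[
    [[0,0,0],[0,0,0],0.5],
    [[0,0,0],[0,0,0],0.5],
    [[0,0,0.0],[0,0,0],0.5],
    [[0,0,0.03],[0,0,0],0.5],
    [[0,0,0.07],[0,0,0],0.5],
    [[0.01,-0.03,0.105],[0,0,0],0.5],
    [[0.027,-0.067,0.105],[0,0,-0.035],0.5],
    [[0.027,-0.067,0.105],[0,0,-0.035],0.5],
    [[0.027,-0.067,0.105],[0,0,-0.035],0.5],
    [[0.027,-0.067,0.105],[0,0,-0.035],0.5],
  ],
)

```text
time: 29.45
position: [0.5012, -0.0354, 0.181]
tcp_rot: [-1.215, 1.205, -1.201]
wrist_force: [0.5, 0.1, 0.1]
finger_gap: 0.0428
```

>>> jog_arm(
  motion=[
    [[0,0,0],[0,0,0],0.5],
    [[0,0,0],[0,0,0],0.5],
    [[0,0,0],[0,0,0],0.5],
    [[0,0,0],[0,0,0],0.5],
  ],
)

```text
time: 29.85
position: [0.501, -0.035, 0.1809]
tcp_rot: [-1.215, 1.204, -1.2]
wrist_force: [-0.0, 0.2, 0.5]
finger_gap: 0.0426
```

```bash
python3 pm.py; python3 pm.py|tail -1; python3 -c "
from h import *
f=arm.grab_frame('wrist'); crop(f,(0,0,560,420),1.4,'pics/f1.png')"
```

```text
29.9 [ 0.50111129 -0.03509121  0.18099732]
lines 73.96866709836442 117.39508608742631 bubble edges [np.float64(87.64649681528662), np.float64(104.43629343629344)]
[0.59365299 0.56812952 0.5858192  0.57594811] sep 0.025523473956734155 offset mm (+far) -0.007602475051715629
[0.59369644 0.56819519 0.58584456 0.57598403] sep 0.02550124684679811 offset mm (+far) -0.0315165994004829
```

View pics/f1.png

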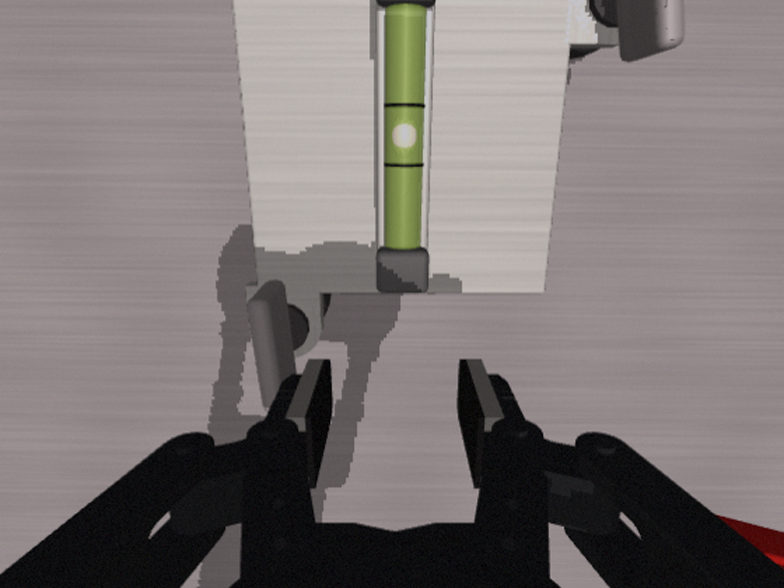

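```bash
python3 - <<'E'
import cv2,numpy as np
m=cv2.imread("pics/m3.png").astype(float)[50:100].mean(0); b=m[:,0]; l=m.sum(1)
print(len(b)); 
for a,c in ((100,200),(510,610)):
  w=np.clip(.6*np.median(l)-l[a:c],0,None); print("line",(w*np.arange(a,c)).sum()/w.sum())
seg=b[190:520]; t=(seg.min()+seg.max())/2; i=np.where(seg>t)[0]+190; print("bubble",i.min(),i.max(),(i.min()+i.max())/2)
E
python3 -c "
from h import *
f=arm.grab_frame('scene'); g=arm.grab_frame('side')
cv2.imwrite('pics/f2.png',np.hstack([cv2.resize(x['frame'][:,:,::-1],(400,300)) for x in (f,g)]))"
```

```text
738
line 145.23239735528225
line 558.7157497401155
bubble 273 430 351.5
```

View pics/f2.png

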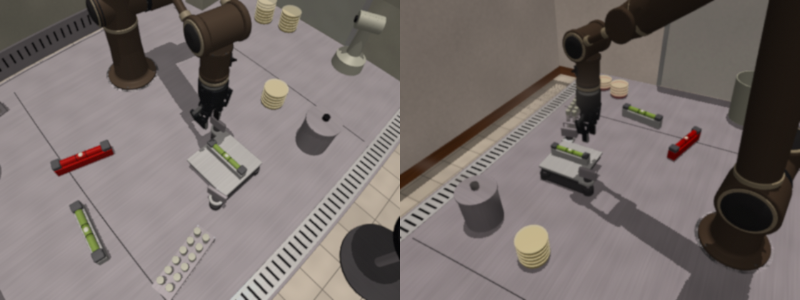

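```bash
python3 -c "
from h import *
s=arm.read_state(); print(s['time'],s['wrist_force']); print(arm.job_done())"
```

```text
30.2 [0.77624675 0.29433636 0.68492987]
the job is handed in; nothing more can be done
None
```

The plate is level both ways, the level is lying along x on the middle of it, and the job was handed in at 30.2 s.

- **Crosswise:** I picked the small green level and laid it on the middle left to right. I turned the right-hand wing screw about 0.7 rad clockwise. The overhead wrist view then showed the bubble centred, within about 0.05 mm by its edges. A cruder centroid reading of the same frame gave 0.4 mm, which I put down to shading.
- **Pointing away:** I picked the level up, laid it on the middle again a quarter turn round, and turned the near wing screw 0.98 rad counter-clockwise. That left the bubble 0.9 mm off, so I gripped the screw again and gave it another 0.09 rad. Two readings afterwards showed the bubble within 0.03 mm of centre.
- **At hand-in:** The gripper was open, well above everything and touching nothing. The final scene and side views showed no visible change to the dishes, canister, rack or look-alike levels. I did not re-measure the crosswise direction after setting the near screw.

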